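# Load a fallen sample tube into a reader under its fixed head

## Robot

A 6-joint arm with a two-finger parallel gripper is mounted at the origin on a cart in front of the work surface, level with it; the furniture and walls round the work are solid. World frame = base frame: x ahead of the robot, y to its left, z up, the work surface at z = 0. Lengths are in mm, angles in rad, forces in N, time in s.
With the tool pointing down it reaches from about 350 to 725 mm from the base axis. Payload 6 kg.
Tool frame: the origin (TCP) lies midway between the tips of the shut fingers; the grasp point (between the pads) lies 19 mm behind it; y points along the fingers, x is the direction in which the jaws open and shut, and the axes are right-handed (so a half turn about y gives the same grasp; the last joint's range is limited). The gripper opens to 85 mm and grips with 20 to 120 N. Pads are 22 mm wide; open, the fingers measure 114 mm over their backs; the gripper's body (76 mm by 85 mm) begins 54 mm behind the grasp point. The pads swing forward as they close: fully open they stand 13 mm farther back than shut.
Start: joints at [-0.893, 0.04, 0.085, 0, -1.615, -0.334], TCP at [202.248, -564.862, 231.261] pointing down, gripper open.
Joint ranges: [-2.56, 2.56], [-1.29, 2.01], [-1.08, 1.49], [-3.29, 1.98], [-2.81, -0.18], [-2.99, 2.99]. Speed limits (rad/s): [2.57, 2.57, 3.01, 3.14, 3.14, 3.14].

## Interface

Orientations are given as [roll, pitch, yaw] about the fixed x, y, z axes, in that order (R = Rz(yaw) Ry(pitch) Rx(roll)).
In Python, from rig import env gives the robot as it stands.
- The arm moves only by the shell command python3 -m handwheel 'ROWS' [OPENING] [FORCE]. ROWS is a JSON object of lists of equal length, an entry for each row: "translation": the shift along the tool's x, y, z in mm, a list of three; "yaw": the turn about the tool's y in degrees. A call has 1 to 10 rows; each row is the pose to reach, as a shift and turn from the pose measured when the call began, along the tool's axes at that moment; what a row does not reach only later rows make up. A row lasts 1/8 s, in which the tool goes at most 62.5 mm and 10.7 degrees, less where a joint would pass 70% of its speed; a pose out of reach is approached as far as the arm can. A call with a gripper value outside its range is refused whole. OPENING is the closure, from 0 (fully open) to 1 (shut), set as the call begins (- or left out, the last holds). The fingers move at their own pace and stop on an object; FORCE is the grip in N (left out, the last holds). Time passes only in rows, so rows that repeat a pose let the fingers close. It gives the time, the measured TCP pose, the force and the opening at its end, in the units of the state.
- env.get_obs(): the state, without advancing time (a new reading comes with each control period).
- env.grab_frame(name): name is "scene" or "top" or "wrist"; returns the picture (384x512x3 uint8, blue, green, red); there is no depth.
- env.calibration(name): a dict with "K" (3x3 intrinsics, pixels), "k1" (the pictures are not rectified: a ray, as slopes to the right and down, at radius r is drawn at 1 + k1 r^2 times it, then the intrinsics apply), "position" and "rotation" of the camera in the world; the wrist camera has in their place "hand_eye" (4x4, takes a point from camera to tool coordinates, whose origin is the TCP and whose axes are the tool frame's). Camera axes: x right, y down, z forward; pixel columns grow to the right and rows downward; lengths in mm; the calibration is good to about 2 mm. A picture is of the moment at which its call begins: read the wrist's pose just before it. calibration takes no time and is no camera call.
- env.finish_job(): hands the job in, once; it reports no verdict.
Trained networks look in the newest picture that a camera, given by its name, has taken for a name from the list of things; names that differ only in an ending like _2 or _b are one class to them, and where a whole thing is asked for, a point or a joint stands for the part that bears it (a point fixed in the world has none). Each returns a list of dicts, best first, with "p" (0 to 1); they miss things now and then, are a little off and sometimes report something else, mostly with a low value. They report only what shows in the picture. A call takes as long as a camera call. They do not tell look-alikes from the thing itself.
- env.silhouettes(camera, query): "mask" (384x512 bool, what is visible of it) and "box" ([left, top, right, bottom] in pixels, round what is visible of it).
- env.landmark_of(camera, query): "uv" ([column, row] in pixels: a listed point, or the origin of a listed thing).
The state is a dict: "time_s": time; "q": joint angles; "joint_vel": joint speeds; "effort": joint torques, N m; "tool_pos": TCP position; "orientation": TCP orientation; "wrist_force": force on the tool from outside, world axes, zero at the start; "torque": the same for the moment, N m; "gripper_width": finger opening in mm.
Only numpy, scipy, OpenCV 4.12 (cv2) and the standard library are available. Lean on these libraries where they do the work, as an engineer would, in place of code of your own. Each camera call takes 0.05 s, during which the arm holds its last target.

## Task

Take the capped sample tube that lies on the worktop, lay it cap up in the inclined rest and let go, then take it again from there in a grip that suits loading. Load it into the tube reader: put its foot into the well with the tube tilted away from the overhanging head, then straighten it under the head so that it stands upright on the floor of the well, and let go. Do not bear hard on the reading head or its column, and leave everything else where it stands.

Things in the scene. Friction and masses are not known exactly. Their poses are not given: they have to be found in the camera images.
- tube: the sample tube that lies on its side: stiff, closed, body 27.6 mm in diameter, cap 34.4 mm in diameter on its last 14 mm; 114 mm long, 0.02 to 0.05 kg, flat foot. Origin: centre of the foot; z axis along the tube from foot to cap (at the start level, cap roughly away from the robot). It may have any roll about its axis
- tube_top (a point): centre of the flat top of that tube's cap, 114 mm from the foot along its axis
- reader: fixed bench tube reader: low white housing 112 (x) x 84 (y) x 55 mm high, with a round well in its top. Origin: centre of the underside; z up; -x is its front. A flat head on a column at its back (see reader_head) roofs the rear half of the well; above the front half it is open
- well_mouth (a point): centre of the well's mouth, level with the housing's top, 55 mm above the worktop; axes as the reader's. The well is a vertical blind bore, 42 mm wide and 40 mm deep. The tube goes in only with its top leaning to the reader's -x, by about 10 to 20 degrees until its foot is about 30 mm deep; straighten it as it goes on down
- well_floor (a point): centre of the well's flat floor, 40 mm below the mouth; axes as the reader's. The seated tube stands 74 mm out of the well, its top 9 mm below the head
- head_edge (a point): middle of the lower front edge of the reading head, on the well's axis, 138 mm above the worktop
- reader_head: the reader's fixed column and reading head; same origin and axes as the reader. Column: x +34 to +54 mm, 56 mm wide, 146 mm high. Head: flat, 44 mm wide in y, underside 138 mm and top 146 mm above the worktop; it reaches forward to x = -15 mm and so ends exactly over the well's axis
- rest: fixed inclined rest, base plate 112 (x) x 74 (y) x 8 mm, with an open trough that holds a tube leaning 35 degrees from vertical, cap up and towards +x. Origin: centre of the underside. A ledge carries the foot; V cheeks (38 mm across) hold the lowest 46 mm; a 12 mm wide rib runs under the tube to 92 mm from the foot. Open above: lay the tube in from -x and above. Fingers have room beyond 50 mm
- rest_foot (a point): where the centre of the tube's foot lies when the tube is in the rest: 30 mm above the worktop, 30 mm from the rest's origin towards its -x
- rest_top (a point): where the centre of the cap's top lies when the tube is in the rest (114 mm from rest_foot along the trough's axis)
- tube_standing: a second capped tube of the same make (29 mm wide, 114 mm tall) that stands upright behind the reader; not to be used. Bystander; origin: centre of its underside
- objective_case: round screw-top case, 41 mm wide, 61 mm tall, standing behind the work. Bystander; origin: centre of its underside
- oil_bottle: small dropper bottle, 31 mm wide, 73 mm tall, standing behind the inclined rest. Bystander; origin: centre of its underside
- cover_box_0: small square box, 27 x 27 x 16 mm, on the worktop close behind the inclined rest. Bystander; origin: centre of its underside
- cover_box_1: small square box, 27 x 27 x 16 mm, on the worktop close beside the reader. Bystander; origin: centre of its underside
- microscope: tall fixed microscope at the left of the work, about 0.5 m high, its front about 0.25 m nearer the robot than its origin (underside): the arm, which may start on its far side, must pass in front of it. To its right, behind the work, a room-high pillar stands about 0.66 m ahead of the robot
Mind the look-alikes: they are no part of the job. What is shaped like the tube but turquoise is not meant.

How it is judged (in metres and radians):
On the way, in this order (a step that is already met when the one before it is completed fails the run):
1. the tube lies in the inclined rest, cap up, and is let go (distance between tube and rest_foot below 0.012 m and distance between tube_top and rest_top below 0.015 m and contact force between the fingers and tube below 0.3 N), for 0.2 s.
2. the tube's foot is in the well while the tube is tilted (z of tube in the frame of well_mouth below -0.008 m and horizontal distance between tube and well_mouth below 0.021 m and angle between tube's own z axis and vertical above 0.12 rad).
At the end, for the whole second after the job is handed in: The tube stands in the well: foot within 4 mm of its floor and 12 mm of its axis, upright within 0.07 rad, at rest and let go; each bystander is within 30 mm of where it stood (z of tube in the frame of well_floor below 0.004 m and horizontal distance between tube and well_floor below 0.012 m and angle between tube's own z axis and vertical below 0.07 rad and contact force between the fingers and tube below 0.3 N and linear speed of tube below 0.02 m/s and distance of each of tube_standing, objective_case, oil_bottle, cover_box_0, cover_box_1 from where it was at the start of the episode below 0.03 m); the robot touches nothing.
It fails at once if the reading head or its column is borne on with more than 15 N (contact force between reader_head and anything else above 15 N).
It fails at once if the standing tube is knocked over (angle between tube_standing's own z axis and vertical above 0.5 rad).
It fails at once if one of the bystanders is shifted by more than 30 mm (distance of any of tube_standing, objective_case, oil_bottle, cover_box_0, cover_box_1 from where it was at the start of the episode above 0.03 m).
It also fails if it takes over 64 s, if anything falls off the work surface, if the arm or the gripper's body presses on something with over 40 N, if the wrist force passes 120 N, or if a joint passes its speed limit or range.

## Working session

There is one attempt and no reset: what is moved stays moved. The work goes in short steps, Python scripts to look and compute and a shell command to move; the robot and the scene stay as the last step left them, time stands still between calls to the robot, and variables do not carry over. Pictures are saved under pics/ and viewed, and the job is handed in when it is done.

I'll start by looking at the state and the scene.

```bash
ls; mkdir -p pics; python3 - <<'E'
from rig import env
import cv2, numpy as np
np.set_printoptions(precision=4,suppress=True)
print(env.get_obs())
for n in ["scene","top","wrist"]:
    cv2.imwrite(f"pics/{n}0.png",env.grab_frame(n)); print(n,env.calibration(n))
E
```

```text
pics
{'time_s': 0.0, 'q': array([-0.8933,  0.0408,  0.0838, -0.0005, -1.6155, -0.3337]), 'joint_vel': array([-0.0001,  0.0004,  0.    ,  0.0009,  0.0006,  0.0006]), 'effort': array([  0.0004, -36.8204,  34.7411,   6.9324,  -0.0053,   0.    ]), 'tool_pos': array([ 202.2035, -564.5522,  230.295 ]), 'orientation': array([-1.5707, -0.0017,  1.9146]), 'wrist_force': array([-0.5399, -0.0313,  0.2785]), 'torque': array([-0.0214,  0.0133,  0.0096]), 'gripper_width': 85.08905912488913}
scene {'K': array([[397.6497,   0.    , 254.995 ],
       [  0.    , 397.6497, 193.2522],
       [  0.    ,   0.    ,   1.    ]]), 'k1': -0.05251164243382004, 'position': array([ -96.8225, -639.0106,  911.1218]), 'rotation': array([-2.3425,  0.0035, -0.8753])}
top {'K': array([[432.6171,   0.    , 249.069 ],
       [  0.    , 432.6171, 191.7666],
       [  0.    ,   0.    ,   1.    ]]), 'k1': -0.05757500317551605, 'position': array([ 436.3023,  -87.8214, 1373.1572]), 'rotation': array([-3.0684, -0.0299, -1.5513])}
wrist {'K': array([[309.9249,   0.    , 250.5492],
       [  0.    , 309.9249, 192.565 ],
       [  0.    ,   0.    ,   1.    ]]), 'k1': 0.004401402621822699, 'hand_eye': array([[   1.    ,    0.    ,   -0.0008,   -0.8949],
       [   0.0008,   -0.2708,    0.9626, -143.014 ],
       [  -0.0002,   -0.9626,   -0.2708,   66.5159],
       [   0.    ,    0.    ,    0.    ,    1.    ]])}
```

View pics/scene0.png

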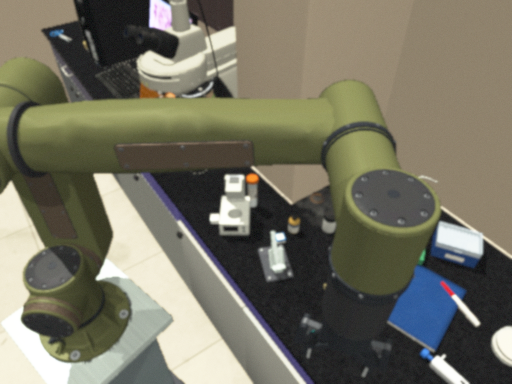

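View pics/top0.png

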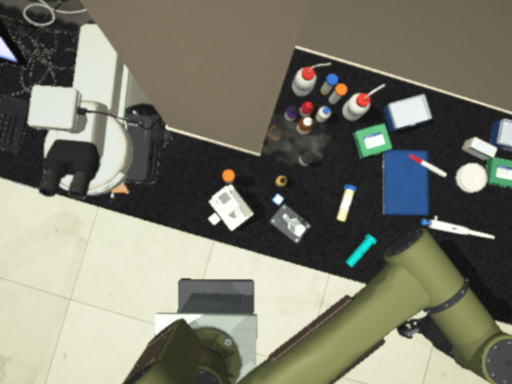

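View pics/wrist0.png

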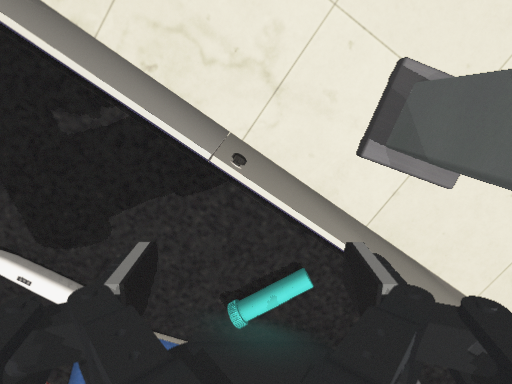

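The top view shows everything: tube (white with blue cap) near (345,203), turquoise decoy near (361,250), reader near (232,208), rest near (290,222). In the scene view the arm hides the tube. Next I'll run the landmark networks.

```bash
cat > h.py <<'E'
import numpy as np, cv2
from rig import env
from scipy.spatial.transform import Rotation as R
np.set_printoptions(precision=2,suppress=True)
def rpy(o): return R.from_euler('xyz',o).as_matrix()
def campose(n,obs=None):
    c=env.calibration(n)
    if n=='wrist':
        obs=obs or env.get_obs(); T=np.eye(4);T[:3,:3]=rpy(obs['orientation']);T[:3,3]=obs['tool_pos']
        M=T@c['hand_eye']; return c,M[:3,:3],M[:3,3]
    return c,rpy(c['rotation']),np.array(c['position'])
def proj(n,P,obs=None):
    c,Rm,t=campose(n,obs); p=(np.atleast_2d(P)-t)@Rm; s=p[:,:2]/p[:,2:]
    r2=(s**2).sum(1,keepdims=True); s=s*(1+c['k1']*r2); K=c['K']
    return np.c_[s[:,0]*K[0,0]+K[0,2],s[:,1]*K[1,1]+K[1,2]]
def ray(n,uv,obs=None):
    c,Rm,t=campose(n,obs);K=c['K']
    s0=np.array([(uv[0]-K[0,2])/K[0,0],(uv[1]-K[1,2])/K[1,1]]);s=s0.copy()
    for _ in range(20): s=s0/(1+c['k1']*(s@s))
    d=Rm@np.array([s[0],s[1],1.]);return t,d/np.linalg.norm(d)
def onz(n,uv,z,obs=None):
    t,d=ray(n,uv,obs);return t+d*(z-t[2])/d[2]
def tri(obsl):
    A=np.zeros((3,3));b=np.zeros(3)
    for t,d in obsl:
        M=np.eye(3)-np.outer(d,d);A+=M;b+=M@t
    return np.linalg.solve(A,b)
E
python3 - <<'E'
from h import *
for n in ["top","scene"]:
    env.grab_frame(n)
    for q in ["tube","tube_top","well_mouth","well_floor","head_edge","reader","rest","rest_foot","rest_top","tube_standing","objective_case","oil_bottle","cover_box"]:
        try: r=env.landmark_of(n,q)
        except Exception as e: print(n,q,repr(e)[:80]); continue
        print(n,q,[(np.array(a['uv']).round(1).tolist(),round(a['p'],2)) for a in r])
print(env.get_obs()['time_s'])
E
```

```text
top tube [([338.3, 219.2], 0.73), ([349.7, 264.1], 0.67), ([279.0, 180.8], 0.46)]
top tube_top [([371.9, 236.9], 0.79), ([352.8, 188.1], 0.76)]
top well_mouth [([236.4, 209.5], 0.66)]
top well_floor [([230.2, 210.8], 0.65), ([232.8, 209.9], 0.6), ([231.2, 205.5], 0.44)]
top head_edge [([235.8, 211.1], 0.67)]
top reader [([232.9, 208.1], 0.93)]
top rest [([294.5, 224.6], 0.93), ([275.6, 197.7], 0.55)]
top rest_foot [([299.8, 229.3], 0.82)]
top rest_top [([281.7, 216.3], 0.68)]
top tube_standing [([226.4, 174.8], 0.47)]
top objective_case [([304.6, 160.1], 0.57)]
top oil_bottle [([279.7, 183.6], 0.63), ([292.9, 224.5], 0.27), ([284.7, 215.2], 0.25)]
top cover_box [([277.3, 199.7], 0.66), ([212.9, 217.0], 0.48)]
scene tube []
scene tube_top []
scene well_mouth [([233.3, 211.5], 0.92)]
scene well_floor [([234.7, 224.4], 0.58), ([276.8, 266.1], 0.53), ([328.6, 227.9], 0.28)]
scene head_edge [([232.3, 192.5], 0.58)]
scene reader []
scene rest [([275.5, 261.0], 0.55), ([293.2, 227.8], 0.25)]
scene rest_foot [([280.6, 266.9], 0.95), ([237.0, 213.4], 0.67), ([269.3, 226.4], 0.55)]
scene rest_top [([272.4, 226.5], 0.58)]
scene tube_standing [([252.4, 203.6], 0.79)]
scene objective_case [([328.6, 226.1], 0.59)]
scene oil_bottle [([296.3, 230.7], 0.43)]
scene cover_box [([279.6, 239.5], 0.64), ([216.7, 217.7], 0.45)]
1.55
```

```bash
python3 - <<'E'
from h import *
t=cv2.imread('pics/top0.png');s=cv2.imread('pics/scene0.png')
cv2.imwrite('pics/c1.png',cv2.resize(t[155:265,195:365],(0,0),fx=4.7,fy=4.7,interpolation=cv2.INTER_CUBIC))
cv2.imwrite('pics/c2.png',cv2.resize(s[165:285,195:315],(0,0),fx=5,fy=5,interpolation=cv2.INTER_CUBIC))
for n,uv,z in [("tube",(338.3,219.2),14),("ttop",(352.8,188.1),15),("rest_foot",(299.8,229.3),30),("rest_top",(281.7,216.3),123.4),("well",(236.4,209.5),55),("wfl",(232.8,209.9),15),("head_edge",(235.8,211.1),138),("reader",(232.9,208.1),0),("rest",(294.5,224.6),0)]:
    print(n,onz("top",uv,z))
for n,a,b in [("rest_foot",(299.8,229.3),(280.6,266.9)),("rest_top",(281.7,216.3),(272.4,226.5)),("well",(236.4,209.5),(233.3,211.5)),("head",(235.8,211.1),(232.3,192.5))]:
    print(n,tri([ray("top",a),ray("scene",b)]))
E
```

```text
tube [ 455.93 -410.75   14.  ]
ttop [ 555.64 -456.76   15.  ]
rest_foot [ 422.08 -286.18   30.  ]
rest_top [ 459.63 -219.3   123.4 ]
well [478.84 -87.88  55.  ]
wfl [478.64 -76.62  15.  ]
head_edge [471.56 -86.26 138.  ]
reader [484.83 -76.69   0.  ]
rest [ 436.36 -273.5     0.  ]
rest_foot [ 423.28 -287.88   27.86]
rest_top [ 462.53 -223.65  110.26]
well [474.26 -83.78  65.07]
head [469.48 -84.46 145.75]
```

View pics/c1.png

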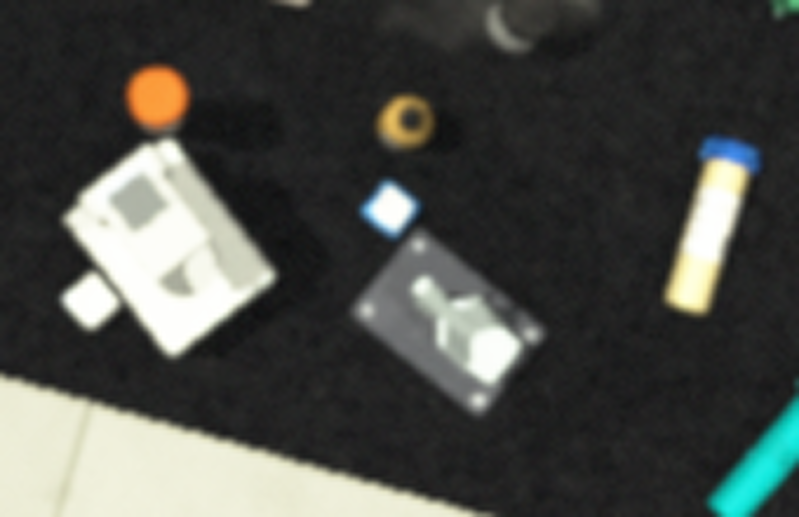

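View pics/c2.png

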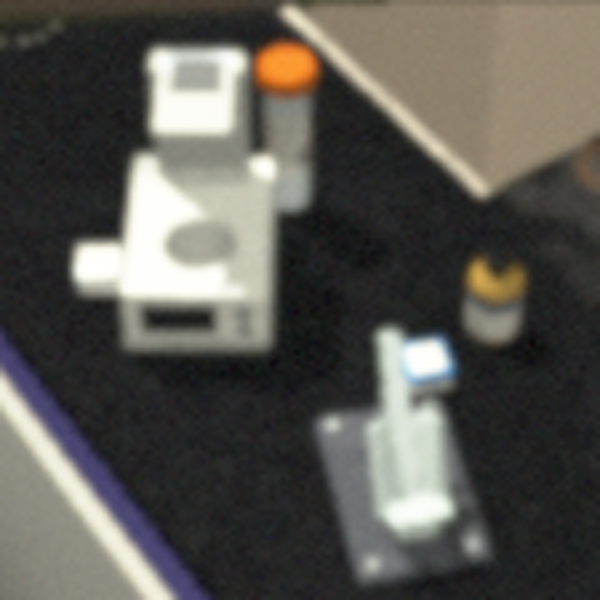

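```bash
cat > fit.py <<'E'
from h import *
from scipy.optimize import least_squares
def c1(a): return ((np.array(a,float)+.5)/4.7-.5)+[195,155]
def c2(a): return ((np.array(a,float)+.5)/5-.5)+[195,165]
rest=dict(top=([[-56,37,8],[-56,-37,8],[56,37,8],[56,-37,8]],c1([(480,415),(545,333),(352,310),(415,230)])),
 scene=([[-56,37,8],[-56,-37,8],[56,37,8],[56,-37,8]],c2([(360,585),(492,555),(315,415),(440,403)])))
reader=dict(top=([[-56,-42,55],[-56,42,55],[56,42,55]],c1([(275,275),(173,356),(65,217)])),
 scene=([[-56,42,55],[-56,-42,55],[-56,42,0],[-56,-42,0]],c2([(120,297),(272,303),(122,350),(270,352)])))
def pts(p,L): 
    L=np.array(L,float);c,s=np.cos(p[2]),np.sin(p[2])
    return np.c_[p[0]+c*L[:,0]-s*L[:,1],p[1]+s*L[:,0]+c*L[:,1],L[:,2]]
for nm,d,x0 in [("rest",rest,[436,-273,.85]),("reader",reader,[485,-77,.66])]:
    for cams in [["top"],["scene"],["top","scene"]]:
        f=lambda p:np.concatenate([(proj(n,pts(p,d[n][0]))-d[n][1]).ravel() for n in cams])
        r=least_squares(f,x0); print(nm,cams,r.x,'rms',np.sqrt((r.fun**2).mean()))
    print(r.fun.round(1))
E
python3 fit.py
```

```text
rest ['top'] [ 440.83 -257.89    0.91] rms 0.5045353607022168
rest ['scene'] [ 439.46 -258.92    0.9 ] rms 0.5569749629095261
rest ['top', 'scene'] [ 440.19 -258.37    0.91] rms 0.5702427286633104
[-0.2  0.7  0.5 -0.1 -0.5  0.6  0.8 -0.5 -0.1 -0.7  0.3  0.3 -0.1  0.6
 -0.  -1.3]
reader ['top'] [485.9  -70.88   0.68] rms 0.18701916633229287
reader ['scene'] [485.84 -70.69   0.66] rms 0.9180401347433604
reader ['top', 'scene'] [485.6  -70.58   0.67] rms 0.7230851819008802
[-0.2  0.3 -0.5 -0.1  0.2  0.1  0.3 -0.6 -0.8 -1.4  1.2  1.1 -0.1  1.1]
```

```bash
python3 - <<'E'
from h import *
def c1(a): return ((np.array(a,float)+.5)/4.7-.5)+[195,155]
F=onz("top",c1((688,306)),16);T=onz("top",c1((733,141)),16)
print(F,T,np.linalg.norm(T-F),np.degrees(np.arctan2(*(T-F)[1::-1])))
o=env.get_obs();print(o['tool_pos'],rpy(o['orientation']))
m=env.silhouettes("top","tube")
for a in m:
    ys,xs=np.nonzero(a['mask']);print(a['p'],a['box'],xs.mean(),ys.mean(), cv2.minAreaRect(np.c_[xs,ys].astype(np.float32)))
E
```

```text
[ 454.43 -418.89   16.  ] [ 566.55 -449.25   16.  ] 116.15790261503338 -15.153651621484045
[ 202.25 -564.86  231.27] [[-0.34 -0.   -0.94]
 [ 0.94  0.   -0.34]
 [ 0.   -1.    0.  ]]
0.68 [347.8, 234.1, 374.3, 268.5] 360.80664652567975 249.70996978851963 ((359.5000305175781, 249.50003051757812), (11.31370735168457, 36.769554138183594), 45.0)
```

```bash
cat >> h.py <<'E'
def plan(target,zang=None,obs=None):
    o=obs or env.get_obs(); M=rpy(o['orientation'])
    d=M.T@(np.array(target,float)-o['tool_pos'])
    za=np.degrees(np.arctan2(M[1,2],M[0,2]))
    y=0 if zang is None else -((zang-za+180)%360-180)
    print('t',round(o['time_s'],2),'tcp',o['tool_pos'],'zang',round(za,2),'tilt',np.round(M[:,1],3),'-> shift',d,'yaw',round(y,2))
E
python3 -c "
from h import *
plan([522.6,-437.3,130],165)"
```

```text
t 1.6 tcp [ 202.22 -564.87  231.25] zang -160.31 tilt [-0.  0. -1.] -> shift [  12.12  101.23 -344.64] yaw 34.69
```

```bash
python3 -m handwheel '{"translation":[[2,12,-45],[4,29,-100],[6,46,-157],[8,63,-214],[10,80,-271],[11,93,-318],[12,101,-344],[12,101,-345],[12,101,-345]],"yaw":[6,13,20,27,33,34.7,34.7,34.7,34.7]}' 0 30
python3 - <<'E'
from h import *
o=env.get_obs();print(o['q'])
plan([522.6,-437.3,2],165)
im=env.grab_frame("wrist");cv2.imwrite('pics/w1.png',im)
for q in ["tube","tube_top"]:
    for a in env.landmark_of("wrist",q): print(q,a['p'],a['uv'],onz("wrist",a['uv'],15,o))
E
```

```text
time_s: 2.72
tool_pos: [522.6, -437.9, 130.9]
orientation: [-1.571, 0.0, 1.309]
wrist_force: [-0.5, 0.6, 0.9]
gripper_width: 85.9
[-0.4   0.27  0.15  0.   -1.46 -1.43]
t 2.73 tcp [ 522.56 -437.9   130.88] zang 164.98 tilt [ 0. -0. -1.] -> shift [  0.65 128.88   0.17] yaw -0.02
tube 0.57 [253.7, 102.5] [ 457.2  -417.51   15.  ]
tube_top 0.95 [107.7, 68.3] [ 403.08 -520.79   15.  ]
tube_top 0.76 [249.1, 235.6] [ 567.68 -451.15   15.  ]
```

View pics/w1.png

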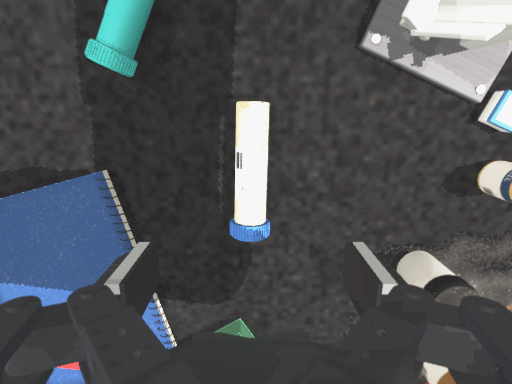

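The tube's top end is at (249,236) and its foot at (254,102), midway between the open fingers. I'll descend and grip at about 70 mm from the foot.

```bash
python3 -m handwheel '{"translation":[[0,40,0],[0,80,0],[0,110,0],[0,124,0],[0,128,0],[0,128,0],[0,128,0]],"yaw":[0.5,1,1.5,1.5,1.5,1.5,1.5]}' 0 30 && python3 -m handwheel '{"translation":[[0,0,0],[0,0,0],[0,0,0],[0,0,0],[0,0,0]],"yaw":[0,0,0,0,0]}' 1 30
```

```text
time_s: 3.75
tool_pos: [523.1, -438.7, 5.0]
orientation: [-1.574, 0.001, 1.282]
wrist_force: [0.8, -0.3, -0.5]
gripper_width: 85.6
time_s: 4.38
tool_pos: [523.2, -438.7, 5.1]
orientation: [-1.574, 0.001, 1.282]
wrist_force: [0.4, 1.2, 1.5]
gripper_width: 26.5
```

```bash
python3 -m handwheel '{"translation":[[0,-40,0],[0,-90,0],[0,-140,0],[0,-155,0],[0,-155,0]],"yaw":[0,0,0,0,0]}' && python3 - <<'E'
from h import *
o=env.get_obs()
im=env.grab_frame("wrist");cv2.imwrite('pics/w2.png',im)
M=rpy(o['orientation']);p=o['tool_pos']
for q in ["tube","tube_top"]:
    for a in env.landmark_of("wrist",q):
        X=onz("wrist",a['uv'],p[2]+10,o); print(q,a['p'],a['uv'],X,'tool',M.T@(X-p))
u=np.array([np.cos(np.radians(51.9)),np.sin(np.radians(51.9)),0])
plan(np.array([440.2,-258.4,0])+11.5*u+[0,0,150],231.9)
E
```

```text
time_s: 5.0
tool_pos: [523.1, -438.5, 160.9]
orientation: [-1.576, 0.001, 1.282]
wrist_force: [0.4, 0.9, -1.1]
gripper_width: 26.9
tube 0.92 [250.5, 99.7] [ 457.45 -418.58  170.89] tool [  0.39 -10.37  68.55]
tube_top 0.82 [251.3, 333.0] [ 567.17 -450.81  170.89] tool [  0.77  -9.75 -45.82]
tube_top 0.56 [120.4, 73.2] [ 432.86 -465.65  170.89] tool [-51.74 -10.37  78.69]
t 5.15 tcp [ 522.04 -437.82  157.37] zang 163.44 tilt [ 0.  0. -1.] -> shift [159.34   7.4  125.37] yaw -68.46
```

View pics/w2.png

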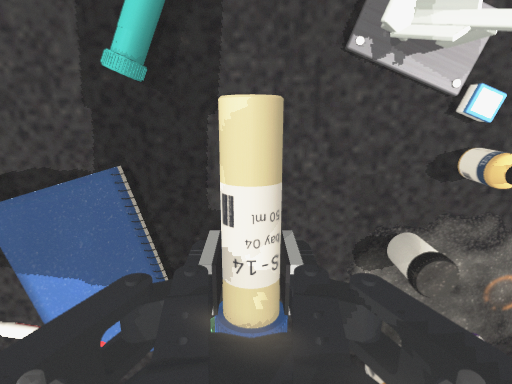

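```bash
python3 -m handwheel '{"translation":[[12,1,10],[36,2,28],[62,3,49],[88,4,70],[114,5,90],[138,6,109],[153,7,120],[159,7,125],[159,7,125],[159,7,125]],"yaw":[-6,-15,-25,-35,-45,-55,-63,-68.5,-68.5,-68.5]}' && python3 - <<'E'
from h import *
o=env.get_obs()
cv2.imwrite('pics/w3.png',env.grab_frame("wrist"));cv2.imwrite('pics/s3.png',env.grab_frame("scene"))
print(o['q'])
e=np.array([np.cos(np.radians(51.9)),np.sin(np.radians(51.9)),0])
plan(np.array([440.2,-258.4,0])+11.5*e+[0,0,150],231.9)
for q in ["rest","rest_foot","rest_top"]:
    z=dict(rest=0,rest_foot=30,rest_top=123.4)[q]
    for a in env.landmark_of("wrist",q): print(q,a['p'],a['uv'],onz("wrist",a['uv'],z,o))
r=np.array([440.2,-258.4,0]);print('exp',r,r-30*e+[0,0,30],r+35.4*e+[0,0,123.4])
n=np.array([-e[1],e[0],0])
print(proj("wrist",[r+sx*56*e+sy*37*n+[0,0,8] for sx in(-1,1) for sy in (1,-1)],o))
E
```

```text
time_s: 6.4
tool_pos: [447.3, -249.9, 149.5]
orientation: [-1.57, -0.001, 2.475]
wrist_force: [-0.8, 0.2, -1.6]
gripper_width: 26.3
[-0.12 -0.19 -0.28 -0.   -1.48 -0.55]
t 6.5 tcp [ 447.44 -250.08  149.82] zang -128.16 tilt [-0.  0. -1.] -> shift [ 0.56 -0.18 -0.48] yaw -0.06
exp [ 440.2 -258.4    0. ] [ 421.69 -282.01   30.  ] [ 462.04 -230.54  123.4 ]
[[294.89 105.77]
 [211.17 105.91]
 [290.65 224.27]
 [215.28 224.4 ]]
```

View pics/w3.png

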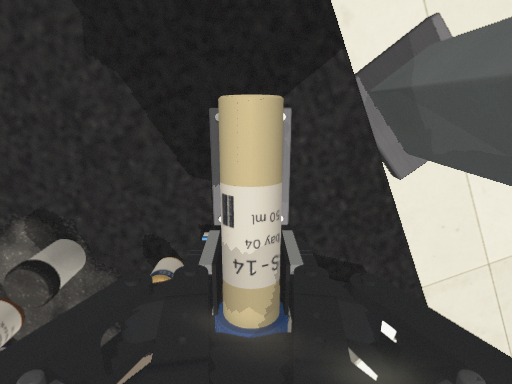

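View pics/s3.png

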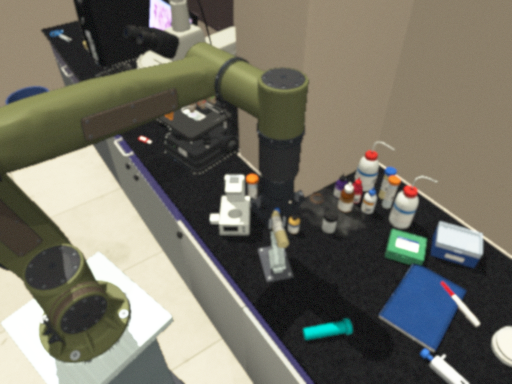

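The trough and tube are aligned in the wrist view: base plate edges at columns 211 and 291, tube centred at 251. Lowering now, so the rib end tips the tube up in the grip.

```bash
python3 -m handwheel '{"translation":[[0.5,25,-0.5],[0.5,46,-0.5],[0.5,49,-0.5],[0.5,52,-0.5],[0.5,55,-0.5],[0.5,58,-0.5],[0.5,58,-0.5]],"yaw":[0,0,0,0,0,0,0]}' 1 20 && python3 - <<'E'
from h import *
o=env.get_obs()
cv2.imwrite('pics/w4.png',env.grab_frame("wrist"));s=env.grab_frame("scene")
cv2.imwrite('pics/s4.png',cv2.resize(s[165:285,195:315],(0,0),fx=5,fy=5,interpolation=cv2.INTER_CUBIC))
plan([447.3,-249.4,79.5],231.9)
E
```

```text
time_s: 7.52
tool_pos: [448.2, -250.7, 95.7]
orientation: [-1.57, 0.004, 2.476]
wrist_force: [-4.6, -0.9, 9.7]
gripper_width: 26.6
t 7.62 tcp [ 448.23 -250.73   95.76] zang -128.12 tilt [ 0. -0. -1.] -> shift [ 1.62 16.25 -0.49] yaw -0.02
```

View pics/w4.png

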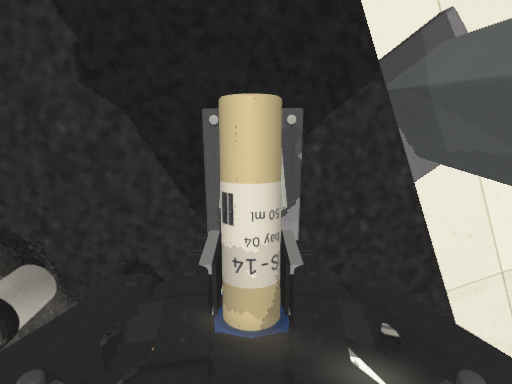

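View pics/s4.png

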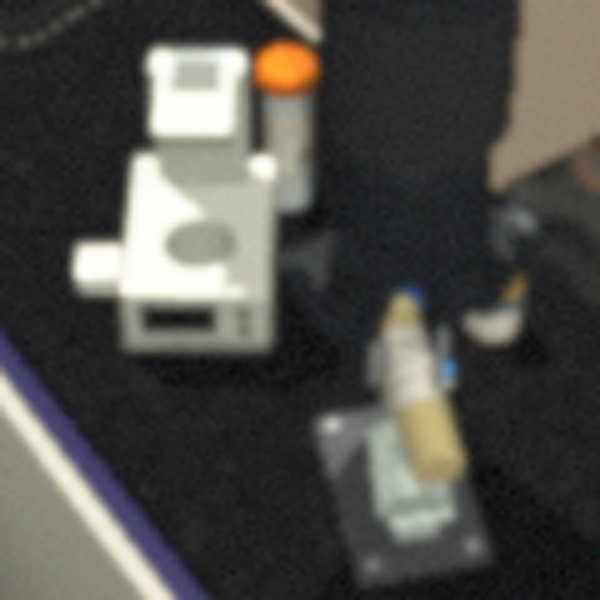

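```bash
python3 - <<'E'
from h import *
o=env.get_obs();M=rpy(o['orientation']);p=o['tool_pos']
for phi in (0,10,20,30):
    f=np.radians(phi); a=-M[:,2]*np.cos(f)+np.array([0,0,1])*np.sin(f)
    G=p+[0,0,10];F=G-68.5*a;T=G+45.5*a
    print(phi,'wrist',proj("wrist",[F,T],o).ravel(),'scenecrop',((proj("scene",[F,T])-[195,165]+.5)*5-.5).ravel())
for q in ["tube","tube_top"]:
    for c in ("wrist","scene"):
        for a in env.landmark_of(c,q)[:2]: print(c,q,a['p'],a['uv'],(np.array(a['uv'])-[195,165]+.5)*5)
E
```

```text
0 wrist [255.17 102.47 254.32 334.69] scenecrop [438.59 460.34 384.47 293.03]
10 wrist [254.92 105.15 254.43 345.08] scenecrop [437.   472.95 385.16 284.19]
20 wrist [254.69 111.77 254.57 353.76] scenecrop [434.44 481.7  386.44 277.42]
30 wrist [254.5  121.29 254.72 360.16] scenecrop [431.03 486.4  388.31 272.93]
wrist tube 0.89 [252.4, 99.5] [ 289.5 -325. ]
scene tube 0.79 [301.1, 331.9] [533. 837.]
scene tube 0.6 [283.3, 258.2] [444.  468.5]
wrist tube_top 0.71 [249.5, 341.1] [275. 883.]
wrist tube_top 0.69 [340.5, 362.2] [730.  988.5]
scene tube_top 0.66 [348.0, 325.1] [767.5 803. ]
scene tube_top 0.56 [271.3, 221.7] [384. 286.]
```

```bash
python3 -m handwheel '{"translation":[[1,6,-0.5],[1,9,-0.5],[1,11,-0.5],[1,13,-0.5],[1,15,-0.5]],"yaw":[0,0,0,0,0]}' 1 20 && python3 - <<'E'
from h import *
o=env.get_obs()
cv2.imwrite('pics/w5.png',env.grab_frame("wrist"));s=env.grab_frame("scene")
cv2.imwrite('pics/s5.png',cv2.resize(s[165:285,195:315],(0,0),fx=5,fy=5,interpolation=cv2.INTER_CUBIC))
plan([447.3,-249.4,79.5],231.9)
for q in ["tube","tube_top"]:
        for a in env.landmark_of("wrist",q)[:2]: print(q,a['p'],a['uv'])
E
```

```text
time_s: 8.45
tool_pos: [449.1, -251.9, 85.5]
orientation: [-1.569, 0.011, 2.476]
wrist_force: [-3.2, -3.1, 13.8]
gripper_width: 26.1
t 8.55 tcp [ 449.14 -251.77   85.33] zang -128.12 tilt [ 0.01 -0.01 -1.  ] -> shift [ 2.97  5.8  -0.74] yaw -0.02
tube 0.68 [250.0, 108.7]
tube_top 0.45 [340.7, 371.6]
```

View pics/w5.png

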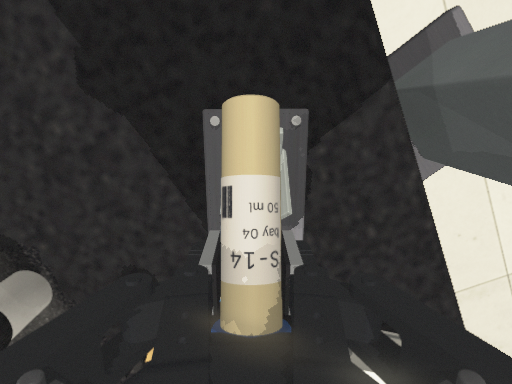

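View pics/s5.png

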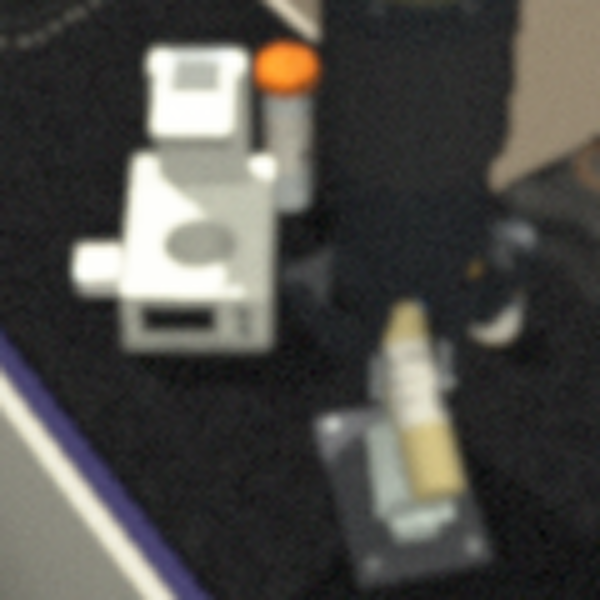

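```bash
python3 -m handwheel '{"translation":[[1,-8,0],[3.7,-10,0],[3.7,-10,0],[3.7,-4,0],[3.7,0,0],[3.7,4,0],[3.7,7,0],[3.7,9,0]],"yaw":[0,0,0,0,0,0,0,0]}' 1 20 && python3 - <<'E'
from h import *
o=env.get_obs()
cv2.imwrite('pics/w6.png',env.grab_frame("wrist"));s=env.grab_frame("scene")
cv2.imwrite('pics/s6.png',cv2.resize(s[165:285,195:315],(0,0),fx=5,fy=5,interpolation=cv2.INTER_CUBIC))
plan([447.3,-249.4,79.5],231.9)
E
```

```text
time_s: 9.65
tool_pos: [447.3, -250.9, 79.4]
orientation: [-1.569, 0.015, 2.477]
wrist_force: [-4.2, -0.9, 12.1]
gripper_width: 26.1
t 9.75 tcp [ 447.41 -250.99   79.22] zang -128.1 tilt [ 0.01 -0.01 -1.  ] -> shift [ 1.06 -0.3  -1.18] yaw -0.0
```

View pics/w6.png

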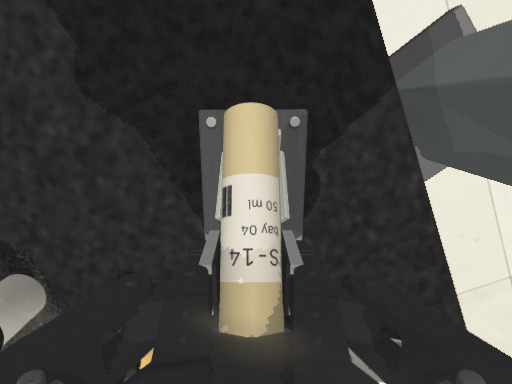

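View pics/s6.png

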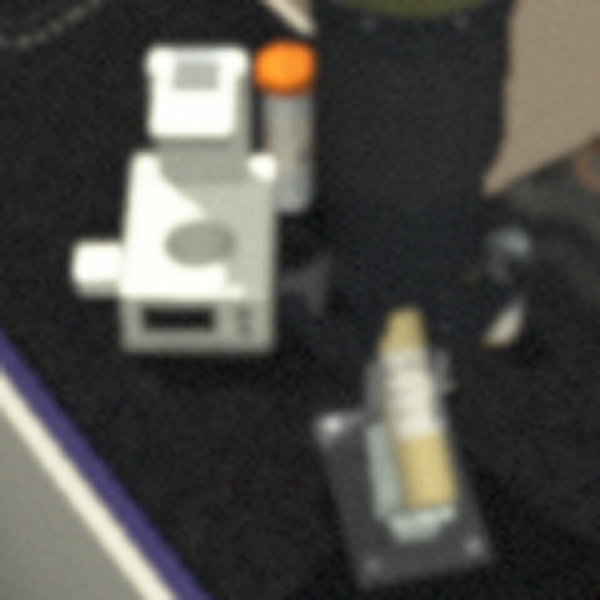

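```bash
cat > phi.py <<'E'
from h import *
from scipy.optimize import least_squares,brentq
hc=env.calibration('wrist')
def projt(P): # tool coords
    H=np.linalg.inv(hc['hand_eye']);q=np.atleast_2d(P)@H[:3,:3].T+H[:3,3];s=q[:,:2]/q[:,2:];K=hc['K']
    return s*K[0,0]+[K[0,2],K[1,2]]
def pt(g,h,phi,s,r):  # tool coordinates: y down, -z cap dir
    a=np.array([0,-np.sin(phi),-np.cos(phi)]); n=np.array([0,-np.cos(phi),np.sin(phi)])
    return np.array([0,-h,0])+(s-g)*a+r*n
# calibrate label s and foot upper rim from level view
def row(g,h,phi,s,r): return projt(pt(g,h,phi,s,r))[0,1]
L=[brentq(lambda s:row(68.5,10,0,s,13.8)-r,0,100) for r in (184,286)]
print('label s',L,'rim row',row(68.5,10,0,0,13.8))
def fit(rim,l1,l2):
    f=lambda v:[row(v[1],v[2],v[0],0,13.8)-rim,row(v[1],v[2],v[0],L[0],13.8)-l1,row(v[1],v[2],v[0],L[1],13.8)-l2, (v[1]-68.5)/4,(v[2]-10)/8]
    r=least_squares(f,[.3,68.5,10]);return np.degrees(r.x[0]),r.x[1:],r.fun
if __name__=='__main__':
    print(fit(97,184,286));print(fit(97,175,281));print(fit(104,173,280))
E
python3 phi.py
```

```text
label s [31.13775018406437, 77.01316816399505] rim row 102.17087758882539
(np.float64(-4.461781911050209), array([71.35, 13.32]), array([ 0.14, -0.11,  0.02,  0.71,  0.41]))
(np.float64(7.976555812416476), array([69.33,  9.65]), array([ 0.02, -0.01,  0.01,  0.21, -0.04]))
(np.float64(20.898611355699007), array([67.49, 10.1 ]), array([-0.01, -0.03,  0.01, -0.25,  0.01]))
```

```bash
python3 - <<'E'
from h import *
def c1(a): return ((np.array(a,float)+.5)/4.7-.5)+[195,155]
def c2(a): return ((np.array(a,float)+.5)/5-.5)+[195,165]
e=np.array([np.cos(.906),np.sin(.906),0]);r=np.array([440.2,-258.4,0])
P=r+34.1*e+[0,0,97.4]
print('P',P,'c1',(proj("top",P)-[195,155]+.5)*4.7,'c2',(proj("scene",P)-[195,165]+.5)*5)
X=tri([ray("top",c1((420,283))),ray("scene",c2((390,330)))]);print(X,(X-r)@e,(X-r)@[-e[1],e[0],0])
o=env.get_obs();d=o['tool_pos']-r;print('tcp u',d@e,'v',d@[-e[1],e[0],0])
E
```

```text
P [ 461.24 -231.56   97.4 ] c1 [[424.96 288.96]] c2 [[391.61 335.1 ]]
[ 464.47 -228.65   96.11] 38.38618621292379 -0.7465908234849072
tcp u 10.28452191182053 v -1.1044324267182073
```

The rib end is where the model puts it, at u≈34–38 mm and 97 mm high. The tube has turned about 25° but also slid up in the pads. I'll centre it and open a few mm, so it pivots on the rib into the trough between the guiding fingers.

```bash
python3 -m handwheel '{"translation":[[1.5,-1,0],[1.5,-2,0]],"yaw":[0,0]}' 1 20 && python3 -m handwheel '{"translation":[[0,0,0],[0,0,0],[0,0,0],[0,0,0]],"yaw":[0,0,0,0]}' 0.63 20 && python3 - <<'E'
from h import *
o=env.get_obs()
cv2.imwrite('pics/w7.png',env.grab_frame("wrist"));s=env.grab_frame("scene")
cv2.imwrite('pics/s7.png',cv2.resize(s[165:285,195:315],(0,0),fx=5,fy=5,interpolation=cv2.INTER_CUBIC))
plan([447.3,-249.4,79.5],231.9)
E
```

```text
time_s: 10.0
tool_pos: [446.0, -249.9, 80.7]
orientation: [-1.569, 0.015, 2.477]
wrist_force: [0.5, -0.6, 1.4]
gripper_width: 26.3
time_s: 10.5
tool_pos: [445.9, -249.9, 80.6]
orientation: [-1.569, 0.015, 2.477]
wrist_force: [0.3, 0.2, 1.2]
gripper_width: 31.5
t 10.6 tcp [ 445.95 -249.9    80.66] zang -128.11 tilt [ 0.01 -0.01 -1.  ] -> shift [-0.74  1.16 -1.23] yaw -0.01
```

View pics/w7.png

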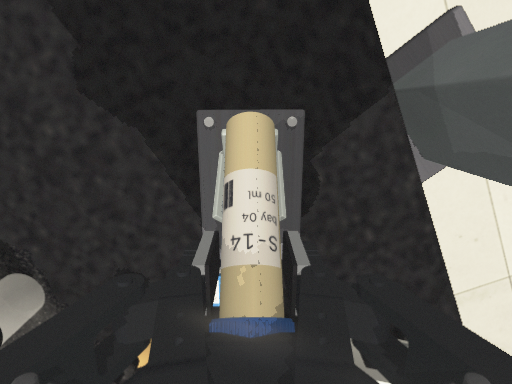

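View pics/s7.png

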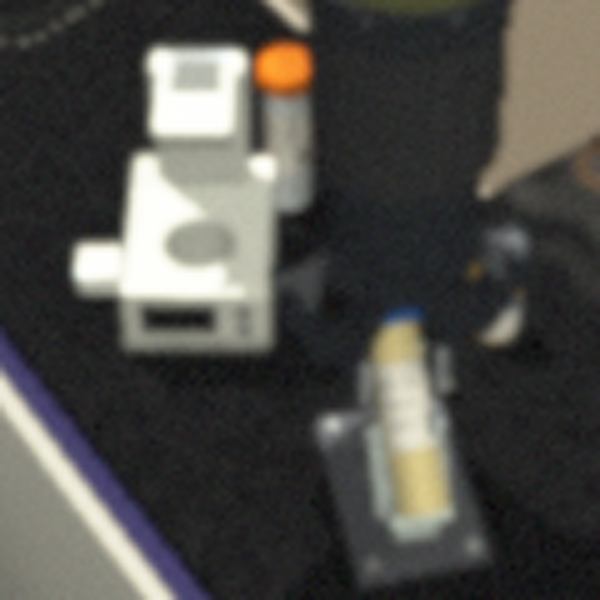

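```bash
cat > chk.py <<'E'
from h import *
o=env.get_obs()
e=np.array([np.cos(.906),np.sin(.906),0]);r=np.array([440.2,-258.4,0])
F=r-30*e+[0,0,30];T=r+35.4*e+[0,0,123.4]
print('exp wrist',proj("wrist",[F,T],o).ravel(),'scene',proj("scene",[F,T]).ravel())
env.grab_frame("wrist");env.grab_frame("scene")
for q in ["tube","tube_top"]:
    for c in ("wrist","scene"):
        for a in env.landmark_of(c,q)[:3]: print(c,q,round(a['p'],2),a['uv'])
# rim top points
a=(T-F)/114;n=-e*0.819+np.array([0,0,.574])
for s in (0,31,77,100,114): print(s,proj("wrist",F+s*a+n*(13.8 if s<100 else 17.2),o)[0],(proj("scene",F+s*a+n*13.8)[0]-[195,165]+.5)*5)
E
python3 chk.py
```

```text
exp wrist [253.8  150.66 252.07 350.58] scene [277.85 265.72 272.98 224.73]
wrist tube 0.82 [249.1, 126.3]
scene tube 0.74 [300.3, 335.7]
scene tube 0.62 [281.9, 267.0]
scene tube 0.37 [234.2, 211.4]
scene tube_top 0.96 [271.4, 224.7]
scene tube_top 0.62 [349.5, 322.8]
0 [253.77 133.4 ] [422.61 514.54]
31 [253.41 171.67] [416.05 458.98]
77 [252.7  249.13] [406.16 375.37]
100 [252.16 298.83] [401.14 333.03]
114 [251.79 338.63] [398.07 307.09]
```

```bash
python3 -m handwheel '{"translation":[[0,0,0],[0,0,0],[0,0,0],[0,0,0]],"yaw":[0,0,0,0]}' 0.4 20 && python3 chk.py && python3 - <<'E'
from h import *
cv2.imwrite('pics/w8.png',env.grab_frame("wrist"));s=env.grab_frame("scene")
cv2.imwrite('pics/s8.png',cv2.resize(s[165:285,195:315],(0,0),fx=5,fy=5,interpolation=cv2.INTER_CUBIC))
E
```

```text
time_s: 11.4
tool_pos: [446.0, -249.9, 80.7]
orientation: [-1.569, 0.015, 2.476]
wrist_force: [-1.1, -0.3, -0.7]
gripper_width: 51.1
exp wrist [253.83 150.67 252.1  350.54] scene [277.85 265.72 272.98 224.73]
wrist tube 0.93 [251.7, 129.2]
scene tube 0.93 [283.3, 266.4]
scene tube 0.71 [301.7, 333.5]
wrist tube_top 0.72 [20.6, 293.8]
scene tube_top 0.91 [271.7, 224.5]
scene tube_top 0.82 [349.1, 324.2]
0 [253.8  133.41] [422.61 514.54]
31 [253.45 171.67] [416.05 458.98]
77 [252.74 249.12] [406.16 375.37]
100 [252.2 298.8] [401.14 333.03]
114 [251.83 338.6 ] [398.07 307.09]
```

View pics/w8.png

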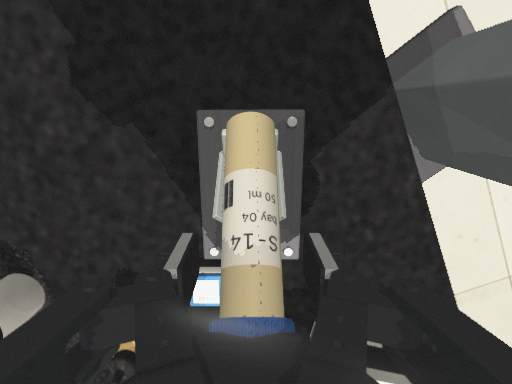

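View pics/s8.png

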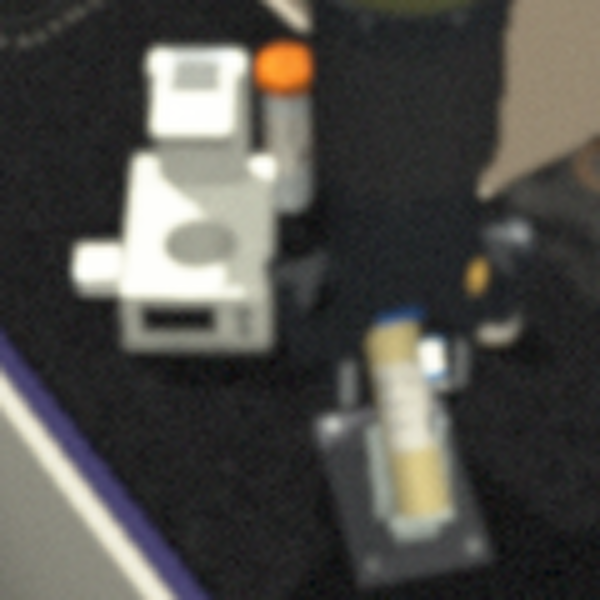

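```bash
cat > fit2.py <<'E'
from h import *
from scipy.optimize import least_squares
import sys
# unknown: foot u,v,z, phi, azimuth dev ; wrist feature pixels (u,v)
e=np.array([np.cos(.906),np.sin(.906),0]);v_=np.array([-e[1],e[0],0]);r=np.array([440.2,-258.4,0]);zz=np.array([0,0,1.])
def fit(wr,sc,o):
    def geo(p):
        F=r+p[0]*e+p[1]*v_+p[2]*zz
        a=np.cos(p[3])*(e*np.cos(p[4])+v_*np.sin(p[4]))+np.sin(p[3])*zz
        n=zz-a*(a@zz);n/=np.linalg.norm(n);return F,a,n
    def f(p):
        F,a,n=geo(p);out=[]
        for s,rr,uv in wr: out.append(proj("wrist",F+s*a+rr*n,o)[0]-uv)
        for s,rr,uv in sc: out.append((proj("scene",F+s*a+rr*n)[0]-uv)*1.0)
        return np.concatenate(out)
    q=least_squares(f,[-30,0,30,.9,0],loss='soft_l1');return q
E
python3 - <<'E'
from fit2 import *
o=env.get_obs()
wr=[(0,13.8,(250,115)),(31.1,13.8,(250.5,170)),(77,13.8,(252,265)),(100,13.8,(252,319))]
sc=[(0,0,(283,266.5)),(114,0,(271.6,224.6))]
q=fit(wr,sc,o);print(q.x[:3],np.degrees(q.x[3:]),q.fun.round(1))
q=fit(wr,[],o);print(q.x[:3],np.degrees(q.x[3:]),q.fun.round(1))
E
```

```text
[-44.95  -1.82  44.07] [32.51  1.26] [-0.1 -0.1  0.   0.2 -0.4 -0.3  0.2  0.3 -2.9  0.5 -0.3  0.3]
[-45.02  -1.77  44.  ] [32.22  1.23] [ 0.  -0.1  0.1  0.3 -0.4 -0.3  0.2  0.1]
```

The tube is free but hung up. Its foot corner sits on the ledge about 20 mm out from the trough and it leans on the rib end. I'll lift clear, close the fingers and press the foot end down into the trough from above.

```bash
python3 -m handwheel '{"translation":[[0,-25,0],[0,-60,0],[0,-85,0],[0,-90,20],[-1,-75,45],[-1,-45,55],[-1,-25,55],[-1,-10,55],[-1,-8,55]],"yaw":[0,0,0,0,0,0,0,0,0]}' 1 20 && python3 - <<'E'
from h import *
cv2.imwrite('pics/w9.png',env.grab_frame("wrist"));s=env.grab_frame("scene")
cv2.imwrite('pics/s9.png',cv2.resize(s[165:285,195:315],(0,0),fx=5,fy=5,interpolation=cv2.INTER_CUBIC))
e=np.array([np.cos(.906),np.sin(.906),0]);r=np.array([440.2,-258.4,0])
d=env.get_obs()['tool_pos']-r;print('u',d@e,'v',d@[-e[1],e[0],0],d[2],env.get_obs()['wrist_force'])
E
```

```text
time_s: 12.92
tool_pos: [411.8, -293.7, 87.4]
orientation: [-1.568, 0.013, 2.476]
wrist_force: [0.8, 0.1, 0.9]
gripper_width: -0.2
u -44.88218282252942 v -0.31223675690372066 89.09647106660837 [ 0.57 -0.34 -0.16]
```

View pics/w9.png

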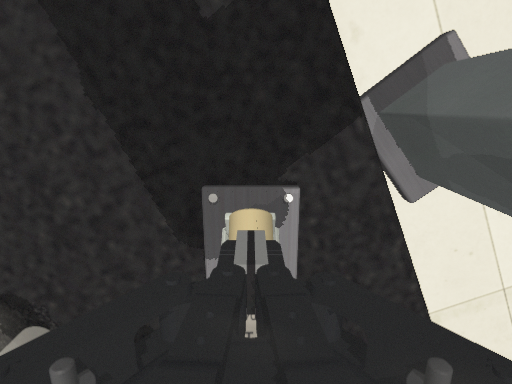

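View pics/s9.png

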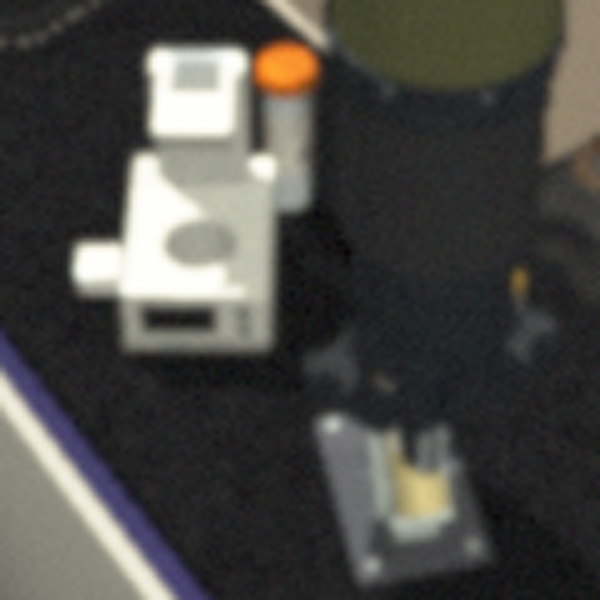

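```bash
python3 -m handwheel '{"translation":[[0,12,0],[0,18,0],[0,22,0],[0,26,0],[0,30,0]],"yaw":[0,0,0,0,0]}' 1 20 ; python3 - <<'E'
from h import *
cv2.imwrite('pics/w10.png',env.grab_frame("wrist")[100:384,130:380])
E
```

```text
time_s: 13.65
tool_pos: [413.2, -294.3, 59.0]
orientation: [-1.568, 0.015, 2.477]
wrist_force: [-0.1, -0.7, -0.7]
gripper_width: 0.5
```

View pics/w10.png

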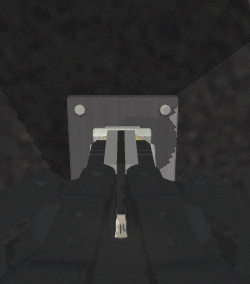

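```bash
python3 -m handwheel '{"translation":[[0,-30,0],[0,-80,0],[0,-125,0],[0,-130,0],[0,-130,0]],"yaw":[0,0,0,0,0]}' 0.4 20 ; python3 chk.py; python3 - <<'E'
from h import *
cv2.imwrite('pics/w11.png',env.grab_frame("wrist"));s=env.grab_frame("scene")
cv2.imwrite('pics/s11.png',cv2.resize(s[165:285,195:315],(0,0),fx=5,fy=5,interpolation=cv2.INTER_CUBIC))
E
```

```text
time_s: 14.32
tool_pos: [411.7, -292.5, 188.1]
orientation: [-1.569, 0.015, 2.477]
wrist_force: [-0.2, 0.1, -0.6]
gripper_width: 51.1
exp wrist [253.55 190.17 252.61 303.41] scene [277.85 265.72 272.98 224.73]
wrist tube 0.57 [250.3, 189.0]
scene tube 0.88 [301.2, 334.5]
scene tube 0.57 [278.2, 265.3]
wrist tube_top 0.68 [251.7, 308.2]
scene tube_top 0.95 [350.4, 324.5]
0 [253.52 181.08] [422.61 514.54]
31 [253.31 206.63] [416.05 458.98]
77 [252.92 251.89] [406.16 375.37]
100 [252.67 276.81] [401.14 333.03]
114 [252.52 294.95] [398.07 307.09]
```

View pics/w11.png

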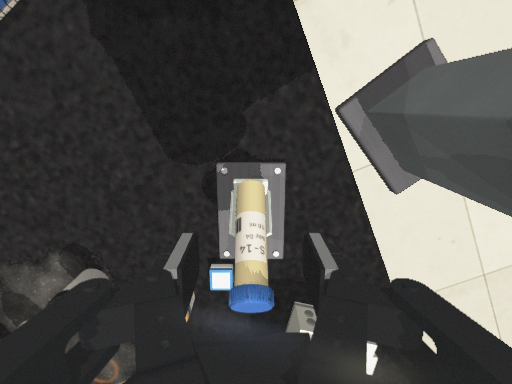

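View pics/s11.png

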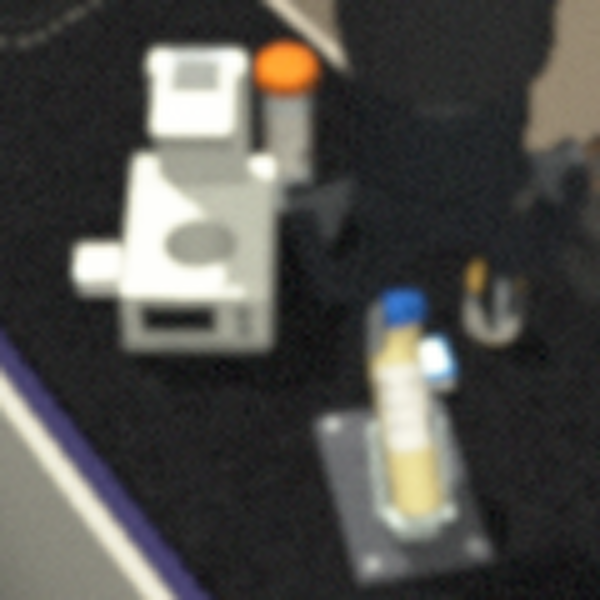

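The tube is now seated in the rest. In the wrist view the foot is at row 189 (expected 190) and the top at 308 (expected 303). In the scene view the foot is at (278.2,265.3), expected (277.9,265.7). Next I'll regrip on the cap, which gives a long lever for straightening.

```bash
python3 - <<'E'
from h import *
e=np.array([np.cos(.906),np.sin(.906),0]);v=np.array([-e[1],e[0],0]);r=np.array([440.2,-258.4,0])
plan(r+30.8*e-0.8*v+[0,0,97],231.9)
E
```

```text
t 14.72 tcp [ 411.4  -292.66  187.76] zang -128.1 tilt [ 0.01 -0.01 -1.  ] -> shift [ -1.08  90.57 -75.78] yaw -0.0
```

```bash
python3 -m handwheel '{"translation":[[0,5,-30],[-1,5,-65],[-1,15,-76],[-1,50,-76],[-1,80,-76],[-1,90.5,-76],[-1,90.5,-76]],"yaw":[0,0,0,0,0,0,0]}' 0.4 20 && python3 -m handwheel '{"translation":[[0,0,0],[0,0,0],[0,0,0],[0,0,0]],"yaw":[0,0,0,0]}' 1 25 && python3 - <<'E'
from h import *
cv2.imwrite('pics/w12.png',env.grab_frame("wrist"));s=env.grab_frame("scene")
cv2.imwrite('pics/s12.png',cv2.resize(s[165:285,195:315],(0,0),fx=5,fy=5,interpolation=cv2.INTER_CUBIC))
E
```

```text
time_s: 15.6
tool_pos: [459.5, -234.7, 96.8]
orientation: [-1.567, 0.013, 2.476]
wrist_force: [-0.8, 0.2, 0.1]
gripper_width: 51.1
time_s: 16.1
tool_pos: [460.2, -235.0, 98.2]
orientation: [-1.568, 0.015, 2.477]
wrist_force: [-0.2, -0.2, 4.7]
gripper_width: 33.5
```

View pics/w12.png

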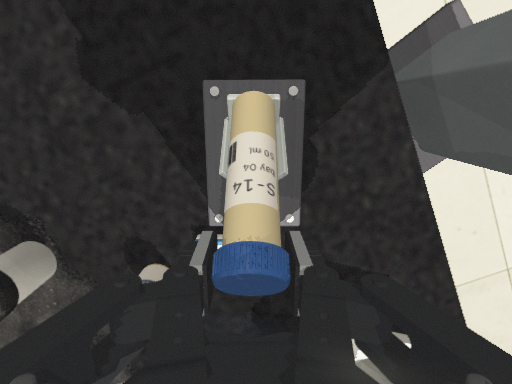

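View pics/s12.png

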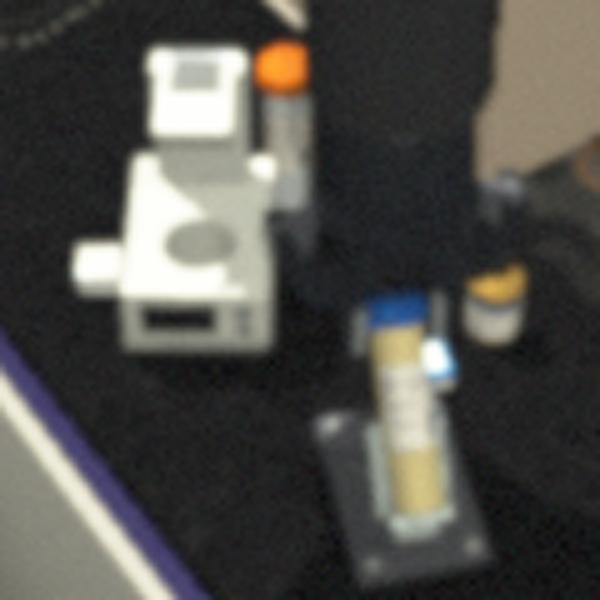

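```bash
python3 -m handwheel '{"translation":[[0,-15,0],[0,-50,0],[0,-100,0],[0,-140,0],[0,-152,0],[0,-152,0]],"yaw":[0,0,0,0,0,0]}' 1 25 && python3 - <<'E'
from h import *
o=env.get_obs();print(o['q'],o['gripper_width'])
cv2.imwrite('pics/w13.png',env.grab_frame("wrist"))
plan([395,-143,250],38.6)
for q in ["tube","tube_top"]:
    for a in env.landmark_of("wrist",q)[:2]: print(q,a['p'],a['uv'])
E
```

```text
time_s: 16.95
tool_pos: [458.8, -233.1, 250.6]
orientation: [-1.569, 0.016, 2.477]
wrist_force: [0.3, -0.1, -1.5]
gripper_width: 33.5
[-0.07 -0.2  -0.11  0.01 -1.65 -0.59] 33.48654419188305
t 17.0 tcp [ 458.5  -232.92  249.23] zang -128.1 tilt [ 0.01 -0.01 -1.  ] -> shift [105.43  -2.33 -31.58] yaw -166.7
tube 0.63 [254.3, 107.0]
tube_top 0.8 [250.1, 288.9]
tube_top 0.58 [260.0, 302.2]
```

View pics/w13.png

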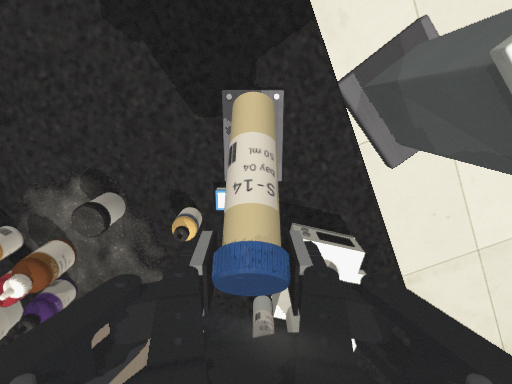

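```bash
python3 -m handwheel '{"translation":[[8,0,-2],[18,0,-5],[29,0,-9],[40,0,-12],[51,0,-15],[62,0,-19],[73,0,-22],[84,0,-25],[95,0,-28],[103,0,-31]],"yaw":[-6,-15,-25,-35,-45,-55,-65,-75,-85,-90]}' 1 25 && python3 -c "
from h import *
plan([395,-143,250],38.6)"
```

```text
time_s: 18.35
tool_pos: [395.6, -144.7, 245.6]
orientation: [-1.56, -0.005, -2.232]
wrist_force: [0.1, -0.3, 0.4]
gripper_width: 33.3
t 18.35 tcp [ 395.64 -144.65  245.64] zang -37.86 tilt [ 0.01 -0.01 -1.  ] -> shift [-0.89 -4.38 -1.47] yaw -76.46
```

```bash
python3 -m handwheel '{"translation":[[0,0,0],[0,0,0],[0,0,0],[0,0,0],[0,0,0],[-1,0,-1],[-1,0,-1],[-1,0,-1],[-1,0,-1],[-1,0,-1]],"yaw":[-6,-15,-25,-35,-45,-55,-65,-74,-76.5,-76.5]}' 1 25 && python3 - <<'E'
from h import *
o=env.get_obs();print(o['q'],o['gripper_width'])
cv2.imwrite('pics/w14.png',env.grab_frame("wrist"))
plan([395.3,-142.7,145],38.6)
er=np.array([np.cos(.673),np.sin(.673),0]);W=np.array([474,-80,55.])
print('exp well mouth px',proj("wrist",W,o), 'ring',proj("wrist",[W-21*er,W+21*er],o).ravel())
for q in ["tube","tube_top","well_mouth","head_edge"]:
    for a in env.landmark_of("wrist",q)[:2]: print(q,a['p'],a['uv'],onz("wrist",a['uv'],55 if q=='well_mouth' else 138,o))
E
```

```text
time_s: 19.6
tool_pos: [395.1, -143.2, 244.5]
orientation: [-1.575, -0.011, -0.897]
wrist_force: [-0.4, 0.1, -0.2]
gripper_width: 33.6
[ 0.15 -0.46 -0.32  0.01 -1.71  2.1 ] 33.565734497913844
t 19.65 tcp [ 395.16 -143.24  244.68] zang 38.57 tilt [ 0.   -0.01 -1.  ] -> shift [-1.42 99.67  0.83] yaw -0.03
exp well mouth px [[246.59  72.54]] ring [246.65  94.51 246.53  49.72]
tube 0.67 [254.8, 108.6] [ 451.56 -106.    138.  ]
tube 0.34 [193.3, 61.6] [449.28 -49.08 138.  ]
tube_top 0.84 [248.4, 284.2] [ 327.35 -198.41  138.  ]
tube_top 0.84 [459.5, 321.8] [ 420.22 -382.11  138.  ]
well_mouth 0.81 [250.9, 72.4] [476.81 -83.3   55.  ]
head_edge 0.84 [250.0, 59.0] [477.06 -80.89 138.  ]
```

View pics/w14.png

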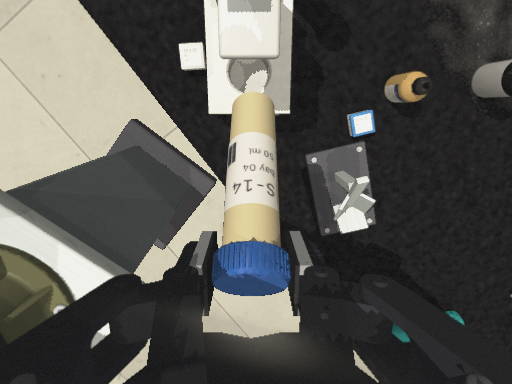

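```bash
python3 -m handwheel '{"translation":[[0,20,0],[-1,55,0],[-2,85,0],[-2,98,0],[-2,100,0],[-2,100,0]],"yaw":[0,0,0,0,0,0]}' 1 25 && python3 - <<'E'
from h import *
o=env.get_obs()
cv2.imwrite('pics/w15.png',env.grab_frame("wrist"))
s=env.grab_frame("scene")
cv2.imwrite('pics/s15.png',cv2.resize(s[165:285,195:315],(0,0),fx=5,fy=5,interpolation=cv2.INTER_CUBIC))
plan([474-.782*53.7,-80-.623*53.7,110],38.6)
er=np.array([np.cos(.673),np.sin(.673),0]);W=np.array([474,-80,55.])
print('exp well mouth px',proj("wrist",W,o), 'ring',proj("wrist",[W-21*er,W+21*er],o).ravel())
for q in ["tube","well_mouth"]:
    for a in env.landmark_of("wrist",q)[:2]: print(q,a['p'],a['uv'],onz("wrist",a['uv'],55 if q=='well_mouth' else 76,o))
E
```

```text
time_s: 20.6
tool_pos: [395.2, -142.9, 146.6]
orientation: [-1.573, -0.013, -0.897]
wrist_force: [-0.6, 0.7, 0.4]
gripper_width: 33.5
t 20.7 tcp [ 395.22 -142.85  146.59] zang 38.6 tilt [ 0.01 -0.01 -1.  ] -> shift [-0.49 36.52 47.15] yaw 0.0
exp well mouth px [[246.41  59.61]] ring [246.51  91.15 246.31  26.32]
tube 0.59 [253.3, 109.2] [ 450.77 -104.21   76.  ]
well_mouth 0.56 [248.7, 57.2] [476.22 -80.28  55.  ]
```

View pics/w15.png

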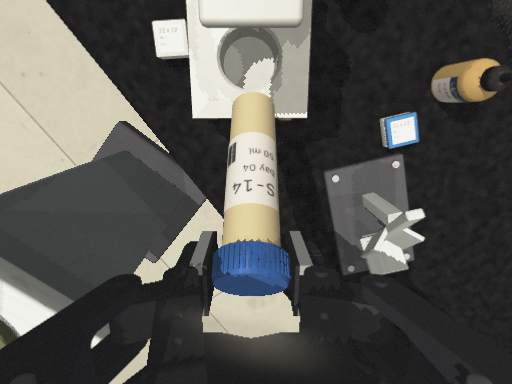

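View pics/s15.png

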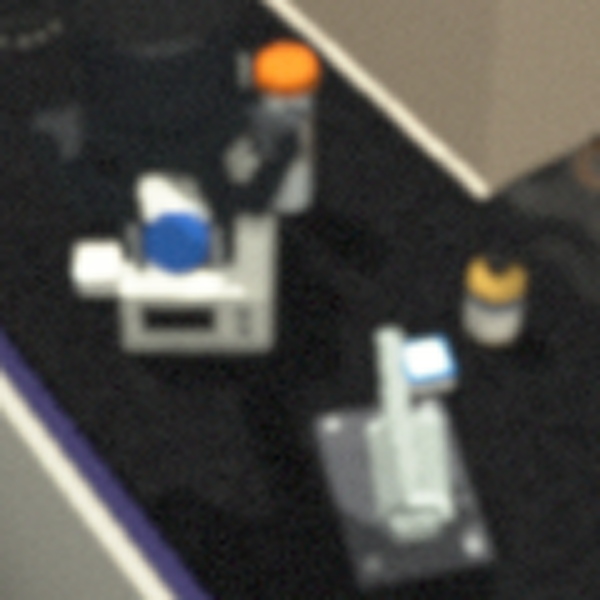

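```bash
python3 -m handwheel '{"translation":[[-1,3,15],[-1.5,8,32],[-1.5,14,42],[-1.5,22,45],[-1.5,30,46],[-1.5,36,46],[-1.5,36,46]],"yaw":[0,0,0,0,0,0,0]}' 1 25 && python3 - <<'E'
from h import *
o=env.get_obs()
cv2.imwrite('pics/w16.png',env.grab_frame("wrist"))
d=o['tool_pos']-np.array([474,-80,0]);er=np.array([np.cos(.673),np.sin(.673),0]);print('tcp x',d@er,'y',d@[-er[1],er[0],0],d[2])
plan(o['tool_pos'])
E
```

```text
time_s: 21.68
tool_pos: [429.9, -113.6, 109.7]
orientation: [-1.573, -0.012, -0.897]
wrist_force: [-0.4, -0.0, 1.0]
gripper_width: 33.5
tcp x -55.38404966842519 y 1.238244547401388 109.69864739747779
t 21.73 tcp [ 430.12 -113.45  109.97] zang 38.58 tilt [ 0.01 -0.01 -1.  ] -> shift [-0.05  0.28 -0.22] yaw 0
```

View pics/w16.png

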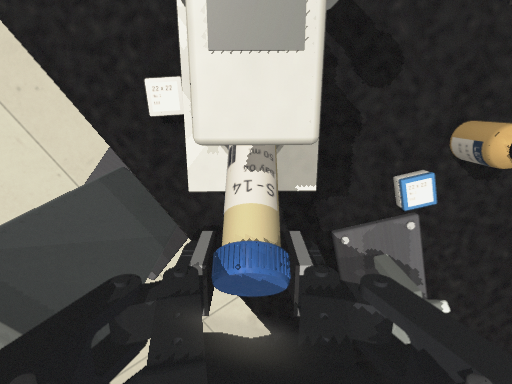

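Tilted foot is in the well, about 13 mm deep, with no contact force. Now I'll straighten against the rear wall, moving forward and down.

```bash
python3 -m handwheel '{"translation":[[0,0,3],[0,0,6],[0,0,9],[0,1,13],[0,2,17],[0,3,21],[0,4,24],[0,4,24]],"yaw":[0,0,0,0,0,0,0,0]}' 1 20 && python3 - <<'E'
from h import *
o=env.get_obs()
cv2.imwrite('pics/w17.png',env.grab_frame("wrist"))
s=env.grab_frame("scene")
cv2.imwrite('pics/s17.png',cv2.resize(s[165:285,175:295],(0,0),fx=5,fy=5,interpolation=cv2.INTER_CUBIC))
d=o['tool_pos']-np.array([474,-80,0]);er=np.array([np.cos(.673),np.sin(.673),0]);print('tcp x',d@er,'y',d@[-er[1],er[0],0],d[2]); print(env.get_obs()['wrist_force'])
E
```

```text
time_s: 22.72
tool_pos: [449.0, -98.1, 105.4]
orientation: [-1.573, -0.012, -0.897]
wrist_force: [-1.3, 0.4, -1.2]
gripper_width: 33.2
tcp x -30.855156037699857 y 1.4220799202283054 105.4019840584537
[-1.12 -0.54 -1.12]
```

View pics/w17.png

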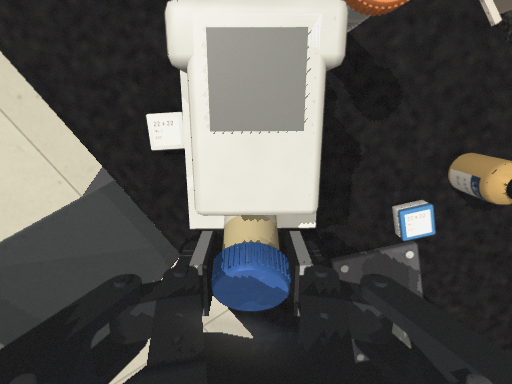

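View pics/s17.png

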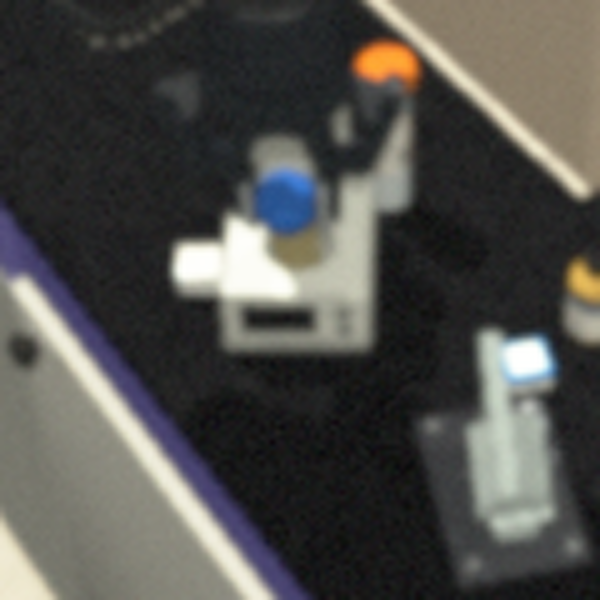

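```bash
python3 -m handwheel '{"translation":[[0,0.5,3],[0,1.2,6],[0,2,9],[0,3,11.5],[0,3.5,13],[0,4,13],[0,4,13]],"yaw":[0,0,0,0,0,0,0]}' 1 20 && python3 - <<'E'
from h import *
o=env.get_obs()
cv2.imwrite('pics/w18.png',env.grab_frame("wrist"))
s=env.grab_frame("scene")
cv2.imwrite('pics/s18.png',cv2.resize(s[165:285,175:295],(0,0),fx=5,fy=5,interpolation=cv2.INTER_CUBIC))
d=o['tool_pos']-np.array([474,-80,0]);er=np.array([np.cos(.673),np.sin(.673),0]);print('tcp x',d@er,'y',d@[-er[1],er[0],0],d[2]); print(env.get_obs()['wrist_force'])
E
```

```text
time_s: 23.7
tool_pos: [459.1, -90.1, 101.5]
orientation: [-1.572, -0.012, -0.897]
wrist_force: [-0.6, -1.4, -0.2]
gripper_width: 33.5
tcp x -18.00828948953489 y 1.3849244713653506 101.45962114812995
[-1.11 -0.49 -0.26]
```

View pics/w18.png

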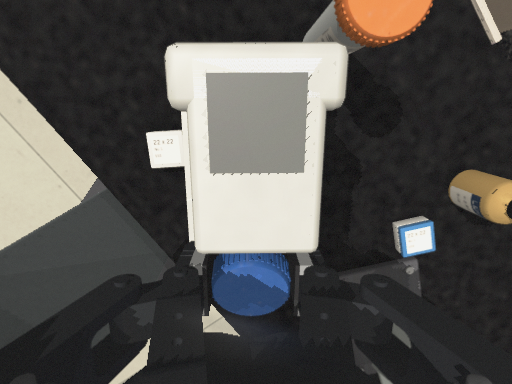

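View pics/s18.png

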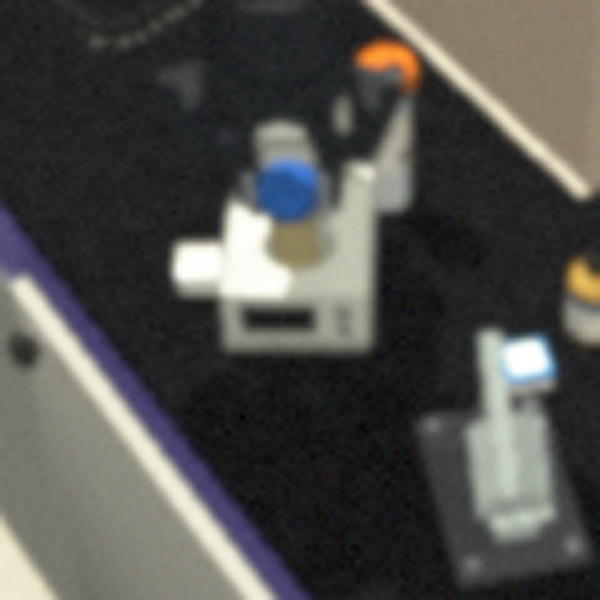

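```bash
python3 -m handwheel '{"translation":[[0,0,2],[0,0,3.5],[0,0,4.5],[0,0,4.5]],"yaw":[0,0,0,0]}' 1 20 && python3 -m handwheel '{"translation":[[0,0,0],[0,0,0],[0,0,0],[0,0,0]],"yaw":[0,0,0,0]}' 0.4 20 && python3 - <<'E'
from h import *
o=env.get_obs()
cv2.imwrite('pics/w19.png',env.grab_frame("wrist"))
s=env.grab_frame("scene")
cv2.imwrite('pics/s19.png',cv2.resize(s[165:285,175:295],(0,0),fx=5,fy=5,interpolation=cv2.INTER_CUBIC))
d=o['tool_pos']-np.array([474,-80,0]);er=np.array([np.cos(.673),np.sin(.673),0]);print('tcp x',d@er,'y',d@[-er[1],er[0],0],d[2]); print(env.get_obs()['wrist_force'])
E
```

```text
time_s: 24.3
tool_pos: [462.6, -87.3, 101.4]
orientation: [-1.573, -0.012, -0.897]
wrist_force: [-2.3, -1.4, 0.5]
gripper_width: 33.3
time_s: 24.8
tool_pos: [462.7, -87.2, 101.4]
orientation: [-1.572, -0.012, -0.897]
wrist_force: [-0.2, 0.4, 0.3]
gripper_width: 51.2
tcp x -13.378961888943916 y 1.397913888382508 101.44221778047091
[ 0.01  0.17 -0.32]
```

View pics/w19.png

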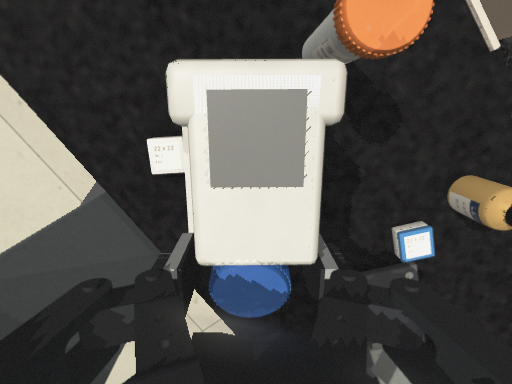

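View pics/s19.png

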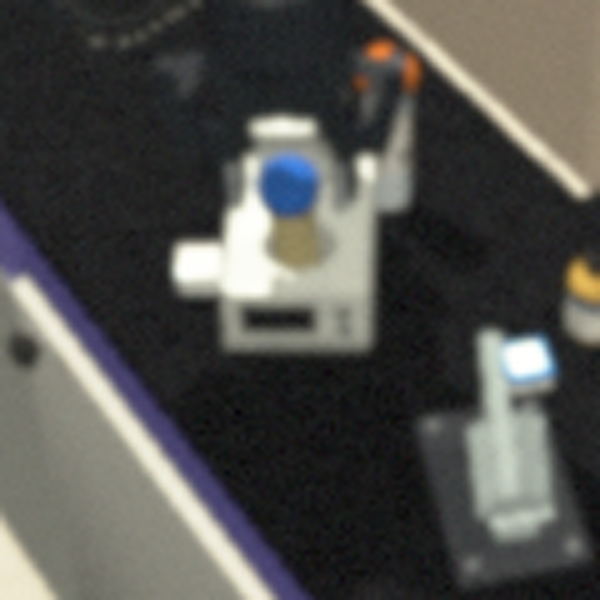

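```bash
python3 -m handwheel '{"translation":[[0,0,-12],[0,0,-30],[0,0,-50],[0,0,-58],[0,0,-58]],"yaw":[0,0,0,0,0]}' 0.4 20 && python3 -m handwheel '{"translation":[[0,0,0],[0,0,0],[0,0,0]],"yaw":[0,0,0]}' 1 20 && python3 - <<'E'
from h import *
o=env.get_obs()
cv2.imwrite('pics/w20.png',env.grab_frame("wrist"))
s=env.grab_frame("scene")
cv2.imwrite('pics/s20.png',cv2.resize(s[165:285,175:295],(0,0),fx=5,fy=5,interpolation=cv2.INTER_CUBIC))
er=np.array([np.cos(.673),np.sin(.673),0]);W=np.array([474,-80,0]);z=np.array([0,0,1.])
for th,fx in ((0,0),(0,7),(13,7),(20,7)):
    t=np.radians(th);F=W+fx*er+z*(15+13.8*np.sin(t));T=F+114*(-np.sin(t)*er+np.cos(t)*z)
    print(th,fx,'top: wrist',proj("wrist",T,o)[0],'scene',proj("scene",T)[0],'topcam',proj("top",T)[0])
env.grab_frame("top")
for c in("wrist","scene","top"):
    for a in env.landmark_of(c,"tube_top")[:3]: print(c,a['p'],a['uv'])
d=o['tool_pos']-W;print('tcp x',d@er,'y',d@[-er[1],er[0],0],d[2])
E
```

```text
time_s: 25.52
tool_pos: [417.0, -123.9, 101.8]
orientation: [-1.571, -0.012, -0.898]
wrist_force: [-0.4, 1.1, 0.3]
gripper_width: 51.2
time_s: 25.9
tool_pos: [417.1, -123.7, 101.7]
orientation: [-1.572, -0.012, -0.898]
wrist_force: [-0.6, 0.2, 0.1]
gripper_width: 0.2
0 0 top: wrist [250.57 101.02] scene [233.39 195.13] topcam [233.64 210.3 ]
0 7 top: wrist [250.57  80.24] scene [233.54 193.39] topcam [232.16 208.36]
13 7 top: wrist [250.58 153.08] scene [232.97 199.8 ] topcam [237.58 215.46]
20 7 top: wrist [250.5 186.1] scene [232.71 203.83] topcam [240.39 219.16]
wrist 0.83 [247.3, 158.6]
scene 0.62 [350.7, 323.0]
top 0.85 [369.4, 237.2]
top 0.62 [234.8, 212.9]
top 0.5 [237.7, 216.0]
tcp x -71.69966580460274 y 1.27398754952356 101.67017868982694
```

View pics/w20.png

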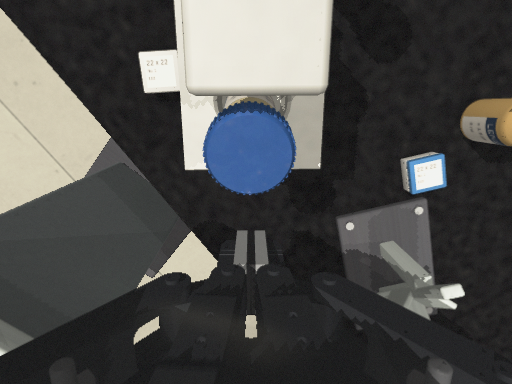

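View pics/s20.png

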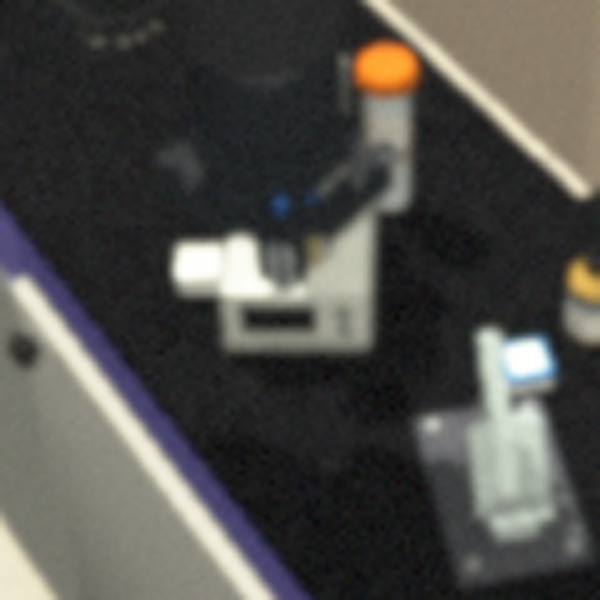

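The tube still leans about 13° on the front of the well: cap centre at (250,148) in the wrist view, straight ahead of the shut fingers. I'll push it upright gently at the cap.

```bash
python3 -m handwheel '{"translation":[[0,0,10],[0,0,22],[0,0,27],[0,0,29],[0,0,31],[0,0,33],[0,0,35],[0,0,37],[0,0,39],[0,0,40]],"yaw":[0,0,0,0,0,0,0,0,0,0]}' 1 20 && python3 - <<'E'
from h import *
o=env.get_obs()
cv2.imwrite('pics/w21.png',env.grab_frame("wrist"))
er=np.array([np.cos(.673),np.sin(.673),0]);W=np.array([474,-80,0])
d=o['tool_pos']-W;print('tcp x',d@er,'y',d@[-er[1],er[0],0],d[2])
E
```

```text
time_s: 27.45
tool_pos: [448.4, -98.8, 101.7]
orientation: [-1.572, -0.012, -0.898]
wrist_force: [-0.3, -0.0, 0.3]
gripper_width: 0.4
tcp x -31.752506451175055 y 1.2195338148807948 101.7297745900821
```

View pics/w21.png

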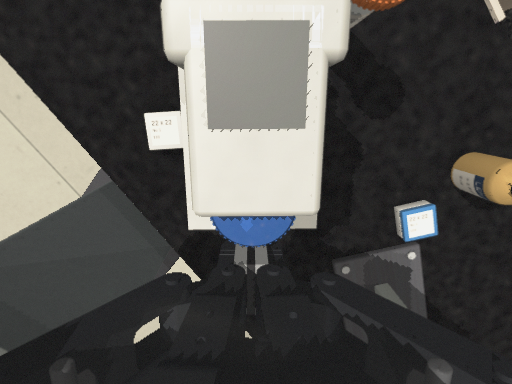

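```bash
python3 -m handwheel '{"translation":[[0,0,1.5],[0,0,3],[0,0,4.5],[0,0,4.5]],"yaw":[0,0,0,0]}' 1 20 && python3 -m handwheel '{"translation":[[0,0,-10],[0,0,-35],[0,0,-60],[0,0,-70],[0,0,-70]],"yaw":[0,0,0,0,0]}' 1 20 && python3 - <<'E'
from h import *
o=env.get_obs()
cv2.imwrite('pics/w22.png',env.grab_frame("wrist"))
s=env.grab_frame("scene")
cv2.imwrite('pics/s22.png',cv2.resize(s[165:285,175:295],(0,0),fx=5,fy=5,interpolation=cv2.INTER_CUBIC))
E
```

```text
time_s: 28.0
tool_pos: [452.0, -96.0, 101.7]
orientation: [-1.572, -0.012, -0.898]
wrist_force: [-0.0, -0.5, -0.2]
gripper_width: 0.1
time_s: 28.62
tool_pos: [397.1, -139.9, 102.0]
orientation: [-1.571, -0.013, -0.899]
wrist_force: [0.2, -0.1, -0.6]
gripper_width: 0.4
```

View pics/w22.png

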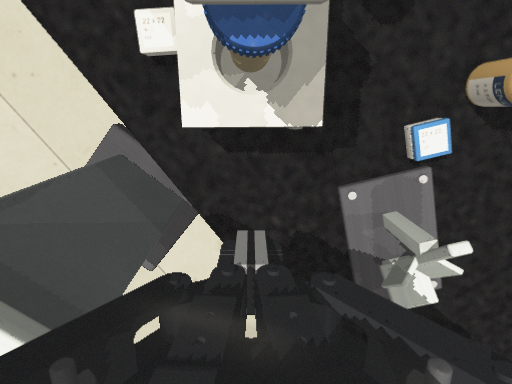

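View pics/s22.png

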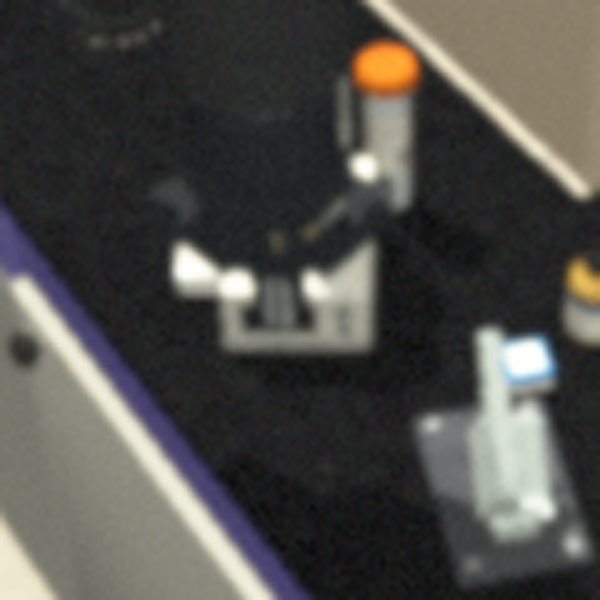

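```bash
python3 -m handwheel '{"translation":[[0,-30,-5],[0,-80,-10],[-20,-130,-10],[-60,-170,-10],[-100,-190,-10],[-120,-200,-10],[-120,-200,-10]],"yaw":[0,0,0,0,0,0,0]}' 1 20 && python3 - <<'E'
from h import *
o=env.get_obs()
cv2.imwrite('pics/w23.png',env.grab_frame("wrist"))
s=env.grab_frame("scene")
cv2.imwrite('pics/s23.png',cv2.resize(s[165:285,175:295],(0,0),fx=5,fy=5,interpolation=cv2.INTER_CUBIC))
t=env.grab_frame("top");cv2.imwrite('pics/t23.png',cv2.resize(t[155:265,195:365],(0,0),fx=4.7,fy=4.7,interpolation=cv2.INTER_CUBIC))
er=np.array([np.cos(.673),np.sin(.673),0]);W=np.array([474,-80,0]);z=np.array([0,0,1.])
lat=np.array([-er[1],er[0],0])
for th,fx in ((0,0),(0,5),(4,5),(8,5)):
    tt=np.radians(th);F=W+fx*er+z*(15+13.8*np.sin(tt));a=(-np.sin(tt)*er+np.cos(tt)*z);T=F+114*a
    f=-np.cos(tt)*er-np.sin(tt)*z
    print(th,fx,'crop: captop, cap front-top edge, cap lower front',[((proj("scene",X)[0]-[175,165]+.5)*5).round(0) for X in (T,T+17.2*f,F+100*a+17.2*f,F+45*a+13.8*f)])
for c in("wrist","scene"):
    for q in ("tube","tube_top"):
        for a in env.landmark_of(c,q)[:3]: print(c,q,a['p'],a['uv'],(np.array(a['uv'])-[175,165]+.5)*5)
E
```

```text
time_s: 29.6
tool_pos: [313.7, -48.7, 301.5]
orientation: [-1.568, -0.013, -0.894]
wrist_force: [0.1, 0.2, -0.0]
gripper_width: 0.0
0 0 crop: captop, cap front-top edge, cap lower front [array([294., 153.]), array([293., 175.]), array([294., 193.]), array([298., 255.])]
0 5 crop: captop, cap front-top edge, cap lower front [array([295., 147.]), array([293., 169.]), array([294., 186.]), array([298., 248.])]
4 5 crop: captop, cap front-top edge, cap lower front [array([294., 156.]), array([292., 179.]), array([293., 196.]), array([298., 252.])]
8 5 crop: captop, cap front-top edge, cap lower front [array([293., 166.]), array([291., 191.]), array([293., 206.]), array([298., 256.])]
wrist tube 0.93 [439.8, 307.1] [1326.5  713. ]
wrist tube 0.88 [342.5, 70.4] [ 840.  -470.5]
wrist tube_top 0.88 [377.0, 57.7] [1012.5 -534. ]
wrist tube_top 0.27 [340.5, 66.2] [ 830.  -491.5]
scene tube 0.65 [299.7, 333.5] [626. 845.]
scene tube 0.63 [237.0, 219.5] [312.5 275. ]
scene tube_top 0.9 [347.7, 323.0] [866.  792.5]
scene tube_top 0.66 [232.1, 193.2] [288.  143.5]
```

View pics/s23.png

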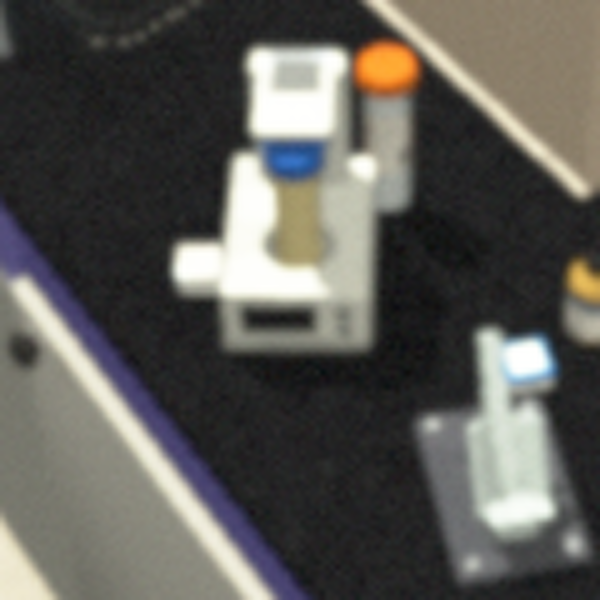

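View pics/t23.png

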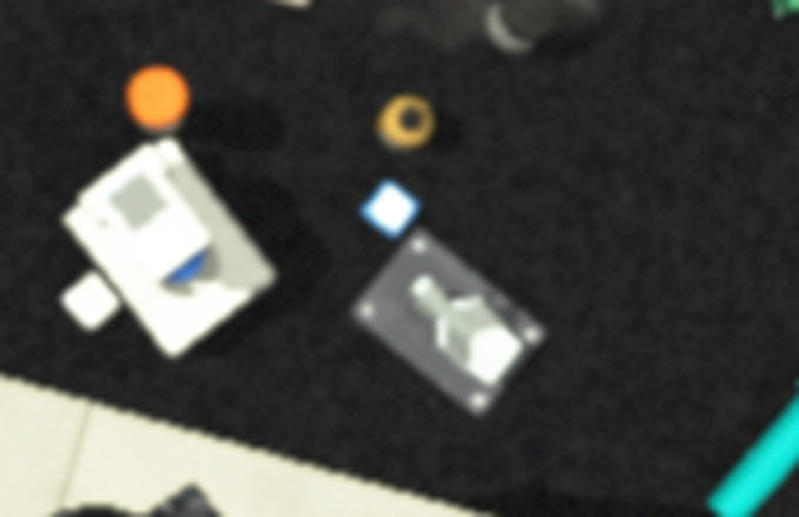

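View pics/w23.png

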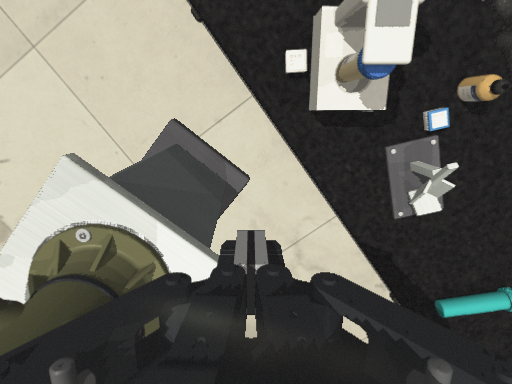

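```bash
python3 - <<'E'
from h import *
o=dict(tool_pos=np.array([397.1,-139.9,102.]),orientation=np.array([-1.571,-.013,-.899]))
er=np.array([np.cos(.673),np.sin(.673),0]);W=np.array([474,-80,0]);z=np.array([0,0,1.])
print('lip front/back',proj("wrist",[W-21*er+55*z,W+21*er+55*z],o).ravel(),'housing front edge',proj("wrist",W-41*er+55*z,o))
for th,fx in ((0,0),(0,3),(0,6),(4,6),(-4,-4),(-8,-6)):
    tt=np.radians(th);F=W+fx*er+z*(15+13.8*abs(np.sin(tt)));a=(-np.sin(tt)*er+np.cos(tt)*z)
    f=-np.cos(tt)*er-np.sin(tt)*z
    print(th,fx,'cap front top, cap front low, body z55, body foot',proj("wrist",[F+114*a+17.2*f,F+100*a+17.2*f,F+40*a+13.8*f,F+13.8*f],o)[:,1], 'topcrop',((proj("top",F+114*a+17.2*f)[0]-[195,155]+.5)*4.7).round())
im=cv2.imread('pics/w22.png');cv2.imwrite('pics/w22c.png',cv2.resize(im[0:140,160:340],(0,0),fx=4,fy=4,interpolation=cv2.INTER_CUBIC))
E
```

```text
lip front/back [248.36  94.2  248.11  13.61] housing front edge [[248.47 129.06]]
0 0 cap front top, cap front low, body z55, body foot [75.51 78.8  81.13 85.42] topcrop [201. 285.]
0 3 cap front top, cap front low, body z55, body foot [66.34 70.67 75.59 80.89] topcrop [198. 281.]
0 6 cap front top, cap front low, body z55, body foot [57.02 62.42 70.01 76.32] topcrop [195. 277.]
4 6 cap front top, cap front low, body z55, body foot [81.39 81.4  75.16 76.27] topcrop [203. 287.]
-4 -4 cap front top, cap front low, body z55, body foot [62.54 70.08 83.06 91.24] topcrop [197. 279.]
-8 -6 cap front top, cap front low, body z55, body foot [42.43 55.28 81.23 93.99] topcrop [191. 271.]
```

View pics/w22c.png

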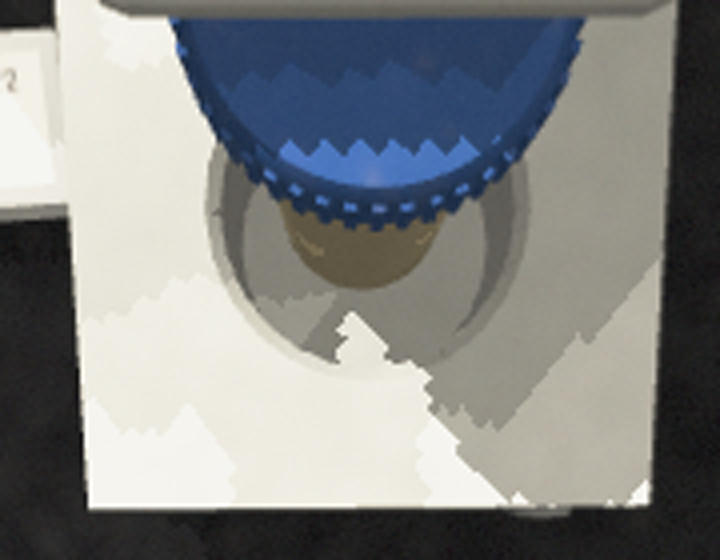

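The tube stands upright, tilted about 0.5° or less, with its foot about 7 mm from the well axis (limit 12 mm). The bystanders sit where they were in the first top view, and the arm is clear. Handing in.

```bash
python3 - <<'E'
from h import *
a=cv2.imread('pics/top0.png')[155:225,200:320].astype(int);b=env.grab_frame("top")[155:225,200:320].astype(int)
d=np.abs(a-b).max(2);ys,xs=np.nonzero(d>60);print(len(xs),sorted(set(zip((xs+200).tolist(),(ys+155).tolist())))[:30])
print(env.get_obs()['wrist_force'],env.get_obs()['time_s']);print(env.finish_job())
E
```

```text
49 [(231, 214), (232, 213), (232, 214), (233, 212), (233, 213), (233, 214), (234, 211), (234, 212), (234, 213), (234, 214), (235, 210), (235, 211), (235, 212), (235, 213), (235, 214), (236, 209), (236, 210), (236, 211), (236, 212), (236, 213), (236, 214), (237, 208), (237, 209), (237, 210), (237, 211), (237, 212), (237, 213), (237, 214), (238, 208), (238, 209)]
[ 0.73 -0.44  0.17] 30.0
the job is handed in; nothing more can be done
None
```

The tube is loaded: it stands upright in the reader's well, let go, and the job was handed in at 30 s of the 64 s allowed. The system gives no verdict, so the checks below are my own readings from the cameras and the force sensor.

**What I did**
- **Rest:** I picked the tube up level and tipped it up on the end of the rest's rib. At first it hung with its foot on the outer edge of the ledge, so I lifted clear and pressed the foot down into the trough with the fingers shut. Both cameras then showed it seated.
- **Loading:** I gripped it again by the cap at the rest's 35° lean and put the foot about 13 mm into the well. Then I straightened it against the rear wall while lowering it.
- **Finish:** When I let go, it still leaned about 13°. A gentle push at the cap with the shut fingers brought it upright.

**Last checks**
- **Tube:** it is tilted no more than about 0.5°, and its foot is about 7 mm from the well axis (limit 12 mm). The foot's height matches the well floor to within what the pictures can show.
- **Bystanders:** comparing the last top view with the first, the first 30 of the 49 changed pixels I listed are all at the tube's place in the reader. The two top views look the same around every bystander. The objective case is only partly inside the compared area.
- **Forces and clearance:** the wrist force was under 1 N at the end and peaked at about 14 N at the rest. While loading it stayed below 3 N, so the head was not borne on. The arm ended about 0.3 m up and clear of everything.

The scene view put the cap edge about 5–8 enlarged pixels (1–2 camera pixels) higher than my model. I took that as calibration error, since the wrist and top views agreed with an upright tube.

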